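# Restock the locked lure cabinet

### The arm

A 6-joint arm with a two-finger parallel gripper is mounted at the origin on the work surface. World frame = base frame: x ahead of the robot, y to its left, z up, the work surface at z = 0. Lengths are in m, angles in rad, forces in N, time in s.
With the tool pointing down it reaches from about 0.375 to 0.9 m from the base axis. Payload 3.1 kg.
Tool frame: the origin (TCP) lies at the centre of the arm's flange, where the gripper is bolted on; the fingertips stand 182 mm ahead of it and the grasp point (between the pads) lies 164 mm ahead of it; z points along the fingers, y is the line along which they close (so a half turn about z gives the same grasp; the last joint's range is limited). The gripper opens to 87 mm and grips with 3 to 60 N. Pads are 19 mm wide; open, the fingers measure 117 mm over their backs; the gripper's body (75 mm by 190 mm) begins 51 mm behind the grasp point.
Start: joints at [-0.178, 0.527, 1.433, -0, 1.181, -0.178], TCP at [0.625, 0, 0.405] pointing down, gripper open.
Joint ranges: [-3.08, 3.08], [-0.75, 2.2], [0.22, 2.44], [-1.43, 4.57], [0, 2.65], [-2.85, 2.85]. Speed limits (rad/s): [2.79, 2.79, 3.14, 3.14, 3.14, 3.14].

### API

Orientations are given as a unit quaternion [x, y, z, w].
In Python, from rig import * gives the robot as it stands.
- The arm moves only by the tool move_arm, never from a script. Its argument "commands" is a list that holds one entry, the list of rows, each a list of 6 numbers: the shift along the tool's x, y, z in units of 40 mm (1.0 is 40 mm), then the turn, a rotation vector about the tool's x, y, z in rad. A call has 1 to 12 rows; each row is the pose to reach, as a shift and turn from the pose commanded when the call began, along the tool's axes at that moment; what a row does not reach only later rows make up. A row lasts 1/8 s, in which the tool goes at most 62.5 mm and 10.7 degrees, less where a joint would pass 70% of its speed; a pose out of reach is approached as far as the arm can. A call with a gripper value outside its range is refused whole. "claw" is the closure, from -1 (fully open) to 1 (shut), so that 0 is half open, set as the call begins (left out, the last holds). The fingers move at their own pace and stop on an object; "squeeze" is the grip in N (left out, the last holds). Time passes only in rows, so rows that repeat a pose let the fingers close. It gives the time, the measured TCP pose, the force, the opening and the grip force at its end, in the units of the state.
- get_obs(): the state, without advancing time (a new reading comes with each control period).
- camera(name): name is "scene" or "side" or "wrist"; returns a dict with "pixels" (400x640x3 uint8, blue, green, red), "range_z" (400x640 float32, m along the optical axis (not along the pixel's ray), 0 where there is no reading), "camera_matrix" (3x3 intrinsics, pixels), "extrinsics" (4x4, takes a point from world to camera coordinates). Camera axes: x right, y up, looking along -z (the intrinsics and any distortion apply to the point x, -y, -z); pixel columns grow to the right and rows downward; lengths in m; the calibration is good to about 2 mm. A picture is of the moment at which its call begins.
- hand_in(): hands the job in; it is judged then, once.
The state is a dict: "time": time; "q": joint angles; "joint_velocities": joint speeds; "joint_torque": joint torques, N m; "position": TCP position; "tool_rot": TCP orientation; "ft_force": force on the tool from outside, world axes, zero at the start; "moment": the same for the moment, N m; "grip_width": finger opening in m; "grip_force": force on a finger pad.
Only numpy, scipy, OpenCV 4.12 (cv2) and the standard library are available. Lean on these libraries where they do the work, as an engineer would, in place of code of your own. Each camera call takes 0.05 s, during which the arm holds its last target. There are 200 camera calls.

### The job

Slide the yellow lock bar on the grey cabinet fully aside, pull its blue drawer open and stand every green canister on the bench upright in the drawer. Then push the drawer fully shut and slide the lock bar all the way back across it; after that, take the orange-handled stylus from its wooden stand, press the small red button down in its recess with the stylus tip to log the restock, and put the stylus back upright in its stand. Leave the other things on the bench where they are.

Things in the scene. Friction and masses are not known exactly. Their poses are not given: they have to be found in the camera images.
- cabinet: grey steel cabinet fixed to the bench, 200 mm deep (its x) x 440 mm wide (its y) x 96 mm tall; origin at the centre of its underside; its front faces its own -x, about towards the robot. On top of it: the yellow lock bar (front right, seen from the robot) and the black button block (front, left of the middle). The blue drawer fills the left 310 mm of the front (cabinet y -100 to +210 mm), a fixed grey panel the rest
- drawer (a joint): drawer slide, m: 0 = shut, 0.140 = fully open; grows as the drawer comes out along the cabinet's own -x. Needs about 2 N, stays where it is left. Blocked (after about 4 mm of travel) while the lock bar's tongue hangs in front of it
- drawer_handle (a point): grip point of the black drawer handle, moves with the drawer. The handle is a bar that sticks out 44 mm from the middle of the blue front along the cabinet's -x, 24 mm wide (cabinet y) and 18 mm tall (height 62 to 80 mm), with a 36 mm wide, 10 mm thick, 24 mm tall stop at its outer end; this point is on its axis, 22 mm out from the front face, 71 mm above the bench
- drawer_floor (a point): centre of the drawer's inner floor, moves with the drawer, axes as the cabinet's, 20 mm above the bench. The inside measures 160 mm (x: -80 to +80 mm) x 290 mm (y: -145 to +145 mm); side and rear walls are 30 mm high, the blue front 66 mm above the floor (86 mm above the bench) and 12 mm thick. The cabinet roof's underside is 86 mm above the bench. Fully open, the part x = -80 to +60 mm is clear of the roof. There is room for four canisters side by side along y
- lockbar (a joint): lock bar slide, m: 0 = locked (its 40 mm wide tongue hangs in front of the right end of the blue drawer front, overlapping it by 20 mm), 0.055 = fully aside (free); grows along the cabinet's own -y (to the right seen from the robot). Needs about 1.5 N, stays where it is left; may start up to 6 mm from locked
- lock_knob (a point): grip point of the black knob on the lock bar, moves with it: upright cylinder 18 mm diameter, standing from 106 to 146 mm above the bench; this point is on its axis 131 mm above the bench
- well_rim (a point): centre of the mouth of the recess, at the top face of the black 50 x 50 x 25 mm button block, 121 mm above the bench. The recess is a 22 x 22 mm square hole, its sides along the cabinet's axes
- button (a joint): red spring button, m: 0 = out, 0.006 = fully down (straight down). 16 mm diameter cap, its top 8 mm below the recess mouth when out; 1 N starts it, 4 N holds it fully down; it springs back. A press counts from 4 mm
- stand: wooden stylus stand fixed to the bench, 66 x 66 x 90 mm with a 22 x 22 mm square hole through its middle from the top; origin at the centre of its underside
- stylus: stylus, 160 mm long, 70 g, standing upright in the stand; origin at its lower tip, z up along it. Steel tip 8 mm diameter up to 41 mm, steel shaft 14 mm diameter from 41 to 85 mm, black flange 36 mm diameter from 85 to 93 mm that rests on top of the stand, orange round handle 20 mm diameter from 93 to 160 mm. In the stand its tip hangs 5 mm above the bench
- can_a: green lure canister with white cap and paper label, upright cylinder 56 mm diameter, 58 mm tall, 0.11 to 0.23 kg; origin at the centre of its underside, z along its axis. Two to four canisters are present; this one may be absent
- can_b: green lure canister like can_a; may be absent
- can_c: green lure canister like can_a; may be absent
- can_d: green lure canister like can_a; may be absent
- tape: bystander, not to be moved: orange roll of packing tape lying flat, 100 mm diameter, 48 mm tall; origin at its underside
- spray: bystander, not to be moved: closed bottle, 68 mm diameter, 190 mm tall; origin at its underside
- carton: bystander, not to be moved: cardboard carton 110 x 80 x 70 mm; origin at its underside
- mug: bystander, not to be moved: blue mug, 76 mm diameter, 90 mm tall; origin at its underside
- scraper: bystander, not to be moved: scraper 200 mm long, lying flat near the robot; origin at its underside
Not all that is in view belongs to the job. Leave any pink or turquoise look-alike of the can_d alone.

How it is judged:
By the outcome, as a careful person would: the job done as asked, in the order asked, and still so for the second after the job is handed in, with the robot touching nothing.
Of can_a, can_b, can_c, can_d only 2 to 4 are there at a start; the rules pass over those that are not, and their reading is None.
At some moment in a run one of can_a, can_b, can_c, can_d may be knocked a few centimetres aside while the robot is not near it.
It also fails if it takes over 210 s, if anything falls off the work surface, if the arm or the gripper's body presses on something with over 40 N, if the wrist force passes 120 N, or if a joint passes its speed limit or range.

## Working session

There is one attempt and no reset: what is moved stays moved. The work goes in short steps, Python scripts to look and compute and a tool call to move; the robot and the scene stay as the last step left them, time stands still between calls to the robot, and variables do not carry over. Pictures are saved under pics/ and viewed, at most 14 in all, crops included, and the job is handed in when it is done.

Besides the shell and the picture viewer there is one more tool, called after ">>>" as name(argument=value, ...) on one line, values as JSON. move_arm: Moves the arm, as the interface text tells. Its arguments: {"type":"object","properties":{"commands":{"type":"array","items":{"type":"array","items":{"type":"array","items":{"type":"number"}}}},"claw":{"type":"number"},"squeeze":{"type":"number"}},"required":["commands"]}

```bash
ls; mkdir -p pics; cat > h.py <<'E'
from rig import *
import numpy as np, cv2
def snap(n,fn=None):
    c=camera(n)
    if fn: cv2.imwrite('pics/'+fn,c['pixels'])
    np.savez('last_'+n+'.npz',**c)
    return c
def load(n): return dict(np.load('last_'+n+'.npz'))
def ray(c,u,v):
    K=c['camera_matrix'];E=c['extrinsics'];R=E[:3,:3];t=E[:3,3]
    d=np.linalg.inv(K)@np.array([u,v,1.]);d=R.T@np.array([d[0],-d[1],-d[2]])
    return -R.T@t,d
def onz(c,u,v,z):
    o,d=ray(c,u,v);return o+d*(z-o[2])/d[2]
def cloud(c):
    K=c['camera_matrix'];E=c['extrinsics'];z=c['range_z'].astype(float)
    v,u=np.mgrid[:z.shape[0],:z.shape[1]]
    p=np.stack([(u-K[0,2])/K[0,0]*z,-(v-K[1,2])/K[1,1]*z,-z],-1)
    return (p-E[:3,3])@E[:3,:3]
def proj(c,p):
    K=c['camera_matrix'];E=c['extrinsics'];q=E[:3,:3]@np.asarray(p)+E[:3,3];q=K@np.array([q[0],-q[1],-q[2]])
    return q[:2]/q[2]
E
python3 - <<'E'
from h import *
o=get_obs();print(o)
for n in ['scene','side','wrist']:
    c=snap(n,n+'0.png');print(n,c['camera_matrix'].tolist(),np.round(c['extrinsics'],3).tolist(),(c['range_z']>0).mean())
E
```

```text
pics
{'time': 0.0, 'q': array([-1.78498970e-01,  5.28471299e-01,  1.43391559e+00, -2.70451524e-05,
        1.18138927e+00, -1.78535179e-01]), 'joint_velocities': array([ 0.00092919, -0.00059649, -0.00188397, -0.00041434, -0.00025273,
        0.00090242]), 'joint_torque': array([-5.45745443e-04, -4.40045428e+01, -1.76593530e+01,  6.32597599e-02,
        5.83207863e-02, -1.53719384e-04]), 'position': array([6.24651658e-01, 8.98212543e-05, 4.03763826e-01]), 'tool_rot': array([ 7.07089918e-01,  7.07122801e-01, -6.32905609e-04, -8.89665415e-04]), 'ft_force': array([-0.14783096,  0.23598433,  0.0329272 ]), 'moment': array([ 0.03417941,  0.05477358, -0.0073374 ]), 'grip_force': 0.0, 'grip_width': 0.08694232357342889}
scene [[390.2169668729163, 0.0, 315.3686783107733], [0.0, 390.2169668729163, 200.2831915110245], [0.0, 0.0, 1.0]] [[-0.789, 0.614, -0.01, 0.46], [-0.532, -0.675, 0.51, 0.177], [0.307, 0.408, 0.86, -1.545], [0.0, 0.0, 0.0, 1.0]] 0.9959921875
side [[405.6675235216067, 0.0, 313.0711118725659], [0.0, 405.6675235216067, 202.6702081361143], [0.0, 0.0, 1.0]] [[0.774, -0.633, 0.003, -0.44], [0.345, 0.426, 0.836, -0.226], [-0.531, -0.646, 0.549, -1.06], [0.0, 0.0, 0.0, 1.0]] 0.9962265625
wrist [[343.39251702971984, 0.0, 314.3526162717466], [0.0, 343.39251702971984, 198.7046852933653], [0.0, 0.0, 1.0]] [[1.0, 0.0, -0.002, -0.625], [-0.001, 0.963, -0.27, 0.034], [0.002, 0.27, 0.963, -0.391], [0.0, 0.0, 0.0, 1.0]] 0.99602734375
```

View pics/scene0.png

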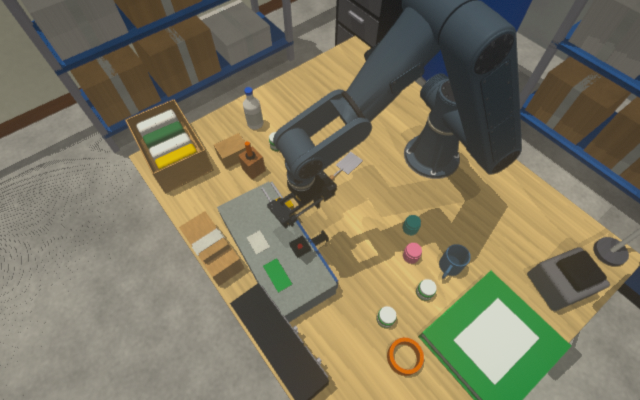

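View pics/side0.png

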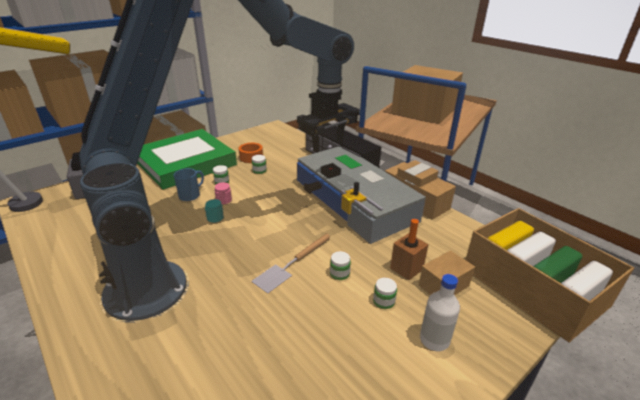

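```bash
cat > m1.py <<'E'
from h import *
def hsv(c): return cv2.cvtColor(c['pixels'],cv2.COLOR_BGR2HSV)
def comps(m,minA=15):
    n,l,s,ce=cv2.connectedComponentsWithStats(m.astype(np.uint8))
    return [(l==i) for i in range(1,n) if s[i,4]>=minA]
E
python3 - <<'E'
from m1 import *
for n in ['scene','side']:
    c=load(n);P=cloud(c);H=hsv(c);z=P[...,2]
    bench=(P[...,0]>.1)&(P[...,0]<1.1)&(abs(P[...,1])<.8)
    print(n)
    def rep(name,m,mn=15):
        for q in comps(m&bench,mn):
            v,u=np.nonzero(q);p=P[q];print(name,len(u),'uv',u.mean().round(1),v.mean().round(1),'med',np.median(p,0).round(4),'min',p.min(0).round(3),'max',p.max(0).round(3))
    rep('white',(H[...,1]<60)&(H[...,2]>150)&(z>.045)&(z<.07))
    rep('yellow',(abs(H[...,0].astype(int)-25)<6)&(H[...,1]>170)&(H[...,2]>130)&(z>.06))
    rep('red',((H[...,0]<5)|(H[...,0]>175))&(H[...,1]>150)&(z>.08)&(z<.14),4)
    rep('orange',(H[...,0]<14)&(H[...,1]>180)&(H[...,2]>120)&(z>.03))
    rep('black block',(H[...,2]<60)&(z>.11)&(z<.127)&(P[...,0]>.5),30)
    m=(z>.09)&(z<.102)&bench&(H[...,1]<70)&(P[...,0]>.55)
    for q in comps(m,300):
        p=P[q][:,:2].astype(np.float32);r=cv2.minAreaRect(p);print('cab',len(p),r,np.median(P[q][:,2]))
    for nm,lo,hi in [('stand',.08,.097)]:
        rep(nm,(z>lo)&(z<hi)&(H[...,1]>80)&(H[...,0]<25)&(P[...,1]<0),20)
E
```

```text
scene
white 34 uv 271.5 136.2 med [ 0.4655 -0.4324  0.0565] min [ 0.438 -0.445  0.045] max [ 0.477 -0.417  0.062]
white 202 uv 427.8 286.7 med [0.425  0.3683 0.0569] min [0.4   0.344 0.05 ] max [0.449 0.392 0.064]
white 3777 uv 495.9 340.1 med [0.388  0.601  0.0593] min [0.282 0.523 0.051] max [0.485 0.674 0.068]
white 221 uv 387.4 314.5 med [0.5826 0.3533 0.0567] min [0.557 0.328 0.047] max [0.607 0.378 0.062]
yellow 455 uv 175.1 155.7 med [ 0.8123 -0.5307  0.1141] min [ 0.736 -0.58   0.094] max [0.931 0.467 1.242]
yellow 35 uv 288.8 203.4 med [ 0.6031 -0.1164  0.1062] min [ 0.594 -0.129  0.102] max [ 0.659 -0.025  0.304]
red 15 uv 299.6 245.6 med [0.6686 0.0309 0.1113] min [0.663 0.025 0.109] max [0.676 0.039 0.118]
black block 189 uv 299.6 245.9 med [0.6708 0.0355 0.1196] min [0.646 0.007 0.11 ] max [0.695 0.06  0.125]
cab 6483 ((0.7259023189544678, -0.009454518556594849), (0.4929874539375305, 0.2069912701845169), 83.57969665527344) 0.09497313029581995
stand 231 uv 250.6 157.5 med [ 0.5982 -0.3678  0.0889] min [ 0.556 -0.414  0.081] max [ 0.625 -0.344  0.097]
stand 165 uv 182.0 16
[... 1875 characters left out ...]
[ 0.59  -0.146  0.081] max [ 0.601 -0.104  0.097]
stand 120 uv 500.8 227.9 med [ 0.8455 -0.4947  0.0893] min [ 0.769 -0.511  0.08 ] max [ 0.914 -0.486  0.097]
stand 382 uv 410.5 246.2 med [ 0.5773 -0.3923  0.0906] min [ 0.556 -0.416  0.08 ] max [ 0.63  -0.346  0.097]
stand 854 uv 538.1 283.2 med [ 0.7017 -0.6697  0.0886] min [ 0.684 -0.794  0.08 ] max [ 0.871 -0.477  0.097]
stand 40 uv 558.7 244.3 med [ 0.8968 -0.6298  0.0891] min [ 0.892 -0.643  0.081] max [ 0.901 -0.62   0.097]
stand 50 uv 585.9 258.8 med [ 0.8905 -0.7006  0.0894] min [ 0.887 -0.712  0.081] max [ 0.895 -0.69   0.097]
stand 44 uv 615.6 275.0 med [ 0.8837 -0.7712  0.0897] min [ 0.878 -0.78   0.08 ] max [ 0.887 -0.763  0.097]
```

View pics/wrist0.png

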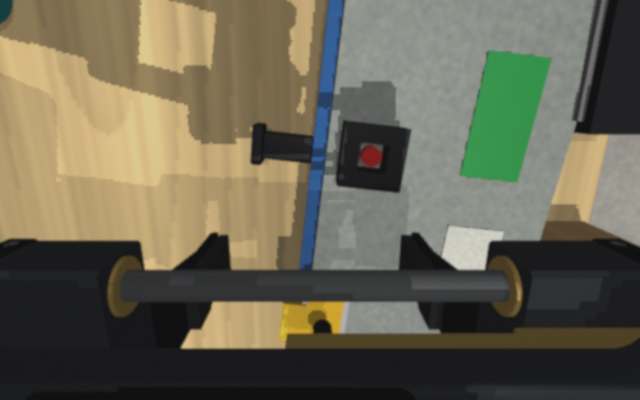

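```bash
python3 - <<'E'
from m1 import *
c=load('wrist');P=cloud(c);H=hsv(c);z=P[...,2];x=P[...,0];y=P[...,1]
V,U=np.mgrid[:400,:640]
def rect(nm,m,mn=30):
    for q in comps(m,mn):
        p=P[q];r=cv2.minAreaRect(p[:,:2].astype(np.float32));print(nm,len(p),'c',np.round(r[0],4),'sz',np.round(r[1],3),round(r[2],1),'med',np.median(p,0).round(4))
ok=(V<240)
rect('block',(abs(z-.121)<.006)&(H[...,2]<90)&ok)
rect('red',((H[...,0]<6)|(H[...,0]>174))&(H[...,1]>140)&ok)
rect('handle',(abs(z-.08)<.008)&(H[...,2]<70)&(x<.66)&ok)
rect('knob',(z>.13)&(z<.16)&(V>300)&(V<334))
yl=(abs(H[...,0].astype(int)-25)<6)&(H[...,1]>170)&(V>295)&(V<345)
rect('yel',yl&(z<.12))
# cabinet front edge: blue boundary x per row, fit line on top of blue front (z~.086)
bl=(H[...,0]>105)&(H[...,0]<125)&(H[...,1]>120)&ok&(abs(z-.086)<.006)
p=P[bl];print('blue',len(p),np.median(p[:,2]));
# grey top front boundary
e=[];f=[]
for v in range(5,270,5):
    u=np.nonzero(bl[v])[0]
    if len(u)>3: e.append(P[v,u.min(),:2]); 
    g=np.nonzero((abs(z[v]-.096)<.004)&(H[v,:,1]<60)&(U[v]>250)&(U[v]<420))[0]
    if len(g)>3: f.append(P[v,g.min(),:2])
for nm,a in (('blueouter',e),('topfront',f)):
    a=np.array(a);k=np.polyfit(a[:,1],a[:,0],1);r=a[:,0]-np.polyval(k,a[:,1]);g=abs(r)<.004;k=np.polyfit(a[g,1],a[g,0],1);print(nm,g.sum(),len(a),k,np.degrees(np.arctan(k[0])))
# back edge
c=load('side');P=cloud(c);H=hsv(c);z=P[...,2]
rect('sideknob',(z>.112)&(z<.155)&(H[...,2]<80)&(abs(P[...,0]-.61)<.05)&(abs(P[...,1]+.13)<.06),5)
m=(z>.104)&(abs(P[...,0]-.6)<.06)&(abs(P[...,1]+.13)<.06)
for r in zip(*np.nonzero(m)): pass
print(P[m&(z>.13)].round(3)[:12])
E
```

```text
block 3481 c [0.67   0.0322] sz [0.05 0.05] 83.6 med [0.6698 0.0336 0.1209]
red 349 c [0.6517 0.0481] sz [0.014 0.073] 48.8 med [0.6696 0.0325 0.1129]
handle 1753 c [0.5964 0.0369] sz [0.035 0.053] 85.3 med [0.5936 0.0365 0.0801]
yel 1602 c [ 0.6213 -0.1224] sz [0.06 0.04] 2.5 med [ 0.6189 -0.1175  0.1065]
blue 3105 0.08595936813691346
blueouter 47 47 [0.1108122  0.61986281] 6.323273915751656
topfront 53 53 [0.11171108 0.63156974] 6.3741462143489285
sideknob 56 c [ 0.6281 -0.1318] sz [0.017 0.012] 53.4 med [ 0.6272 -0.1328  0.1339]
[[ 0.631 -0.123  0.148]
 [ 0.632 -0.127  0.15 ]
 [ 0.635 -0.128  0.149]
 [ 0.643 -0.125  0.145]
 [ 0.626 -0.125  0.147]
 [ 0.627 -0.128  0.148]
 [ 0.631 -0.128  0.146]
 [ 0.63  -0.133  0.149]
 [ 0.636 -0.132  0.147]
 [ 0.637 -0.135  0.147]
 [ 0.624 -0.127  0.145]
 [ 0.627 -0.128  0.144]]
```

```bash
cat > go.py <<'E'
# python3 go.py  gx gy gz psi_deg [gx gy gz psi ...] : shifts (40 mm units, tool axes now) and turn about tool z per grasp-point target
import sys
from h import *
from scipy.spatial.transform import Rotation as R
o=get_obs();Q=R.from_quat(o['tool_rot']);M=Q.as_matrix();p=o['position'];psi=np.degrees(np.arctan2(M[1,1],M[0,1]))
print('t',round(o['time'],2),'grasp',(p+M[:,2]*.164).round(4),'psi',psi.round(2),'w',round(o['grip_width'],4),'F',o['ft_force'].round(1),'q',o['q'].round(2))
a=[float(s) for s in sys.argv[1:]]
for i in range(0,len(a),4):
    x,y,z,ps=a[i:i+4];b=np.radians(ps);T=np.array([[-np.sin(b),np.cos(b),0],[np.cos(b),np.sin(b),0],[0,0,-1.]]).T
    d=M.T@(np.array([x,y,z+.164])-p)/.04; r=R.from_matrix(M.T@T).as_rotvec()
    print('row',d.round(3).tolist(),r.round(3).tolist(),'mm',round(np.linalg.norm(d)*40),'rows',int(max(np.ceil(np.linalg.norm(d)*.64),np.ceil(np.degrees(np.linalg.norm(r))/10.7))))
E
cat > cab.py <<'E'
import numpy as np
th=np.radians(-6.35);X=np.array([np.cos(th),np.sin(th)]);Y=np.array([-np.sin(th),np.cos(th)])
O=.7161*X+.0476*Y
def cw(x,y): return O+x*X+y*Y
E
python3 go.py .630 -.129 .200 83.65 .630 -.129 .131 83.65
python3 - <<'E'
from m1 import *
from cab import *
print('handle',cw(-.122,.055),'O',O,'well est',cw(-.0538,.0585))
for n in ['scene','side']:
    c=load(n);P=cloud(c);H=hsv(c);z=P[...,2]
    print(n)
    for nm,m in [('pink',(H[...,0]>160)&(H[...,0]<178)&(H[...,1]>80)&(z>.04)),('turq',(H[...,0]>80)&(H[...,0]<97)&(H[...,1]>100)&(z>.04)&(z<.07)),('tall',(z>.1)&(z<.2)&(P[...,1]<-.35)&(P[...,0]<.6)),('mug',(z>.07)&(z<.1)&(P[...,1]>.15)&(P[...,0]<.55))]:
        for q in comps(m&(P[...,0]>.2)&(P[...,0]<1)&(abs(P[...,1])<.8),25):
            p=P[q];print(nm,len(p),np.median(p,0).round(3),p.min(0).round(3),p.max(0).round(3))
c=load('side');im=c['pixels'];a=cv2.resize(im[140:220,170:290],None,fx=3,fy=3,interpolation=2);b=cv2.resize(im[210:330,320:480],None,fx=3,fy=3,interpolation=2)
h=max(a.shape[0],b.shape[0]);a=cv2.copyMakeBorder(a,0,h-a.shape[0],0,0,0);b=cv2.copyMakeBorder(b,0,h-b.shape[0],0,0,0)
o=np.hstack([a,b]);o=cv2.resize(o,None,fx=790/o.shape[1],fy=790/o.shape[1]);cv2.imwrite('pics/crop1.png',o)
E
```

```text
t 0.15 grasp [6.245e-01 1.000e-04 2.400e-01] psi 0.0 w 0.0868 F [-0.8 -0.3 -0.1] q [-0.18  0.53  1.43 -0.    1.18 -0.18]
row [-3.227, 0.133, 0.999] [-0.001, -0.001, -1.46] mm 135 rows 8
row [-3.228, 0.136, 2.724] [-0.001, -0.001, -1.46] mm 169 rows 8
handle [0.60180282 0.03626208] O [ 0.71697123 -0.03189389] well est [0.6699715  0.03219758]
scene
pink 204 [0.375 0.253 0.056] [0.346 0.227 0.041] [0.397 0.278 0.064]
turq 128 [0.297 0.178 0.057] [0.274 0.154 0.042] [0.318 0.202 0.063]
tall 301 [ 0.463 -0.562  0.134] [ 0.425 -0.6    0.1  ] [ 0.49  -0.538  0.193]
tall 73 [ 0.593 -0.373  0.14 ] [ 0.579 -0.389  0.1  ] [ 0.6   -0.367  0.17 ]
mug 231 [0.301 0.362 0.083] [0.251 0.321 0.07 ] [0.351 0.395 0.095]
side
pink 143 [0.366 0.24  0.057] [0.345 0.22  0.04 ] [0.391 0.277 0.062]
turq 145 [0.29  0.163 0.057] [0.269 0.145 0.041] [0.316 0.19  0.062]
tall 188 [ 0.586 -0.385  0.137] [ 0.575 -0.391  0.1  ] [ 0.598 -0.364  0.168]
tall 1083 [ 0.443 -0.583  0.134] [ 0.421 -0.61   0.1  ] [ 0.48  -0.545  0.193]
mug 270 [0.291 0.353 0.082] [0.251 0.314 0.07 ] [0.354 0.396 0.094]
```

View pics/crop1.png

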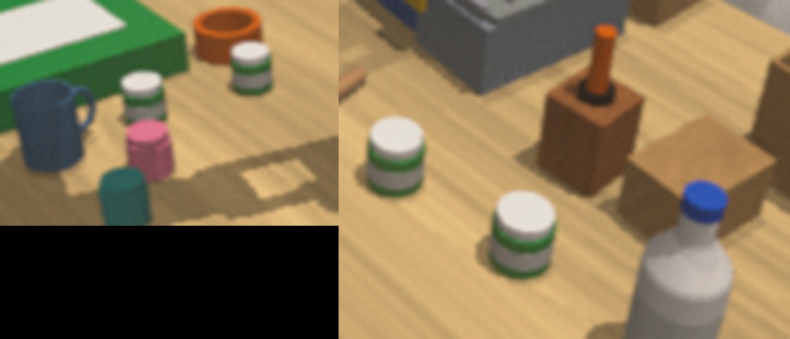

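>>> move_arm(commands=[[[-3.23,0.14,0,0,0,-1.46],[-3.23,0.14,0,0,0,-1.46],[-3.23,0.14,0,0,0,-1.46],[-3.23,0.14,0,0,0,-1.46],[-3.23,0.14,0,0,0,-1.46],[-3.23,0.14,0,0,0,-1.46],[-3.23,0.14,0,0,0,-1.46],[-3.23,0.14,0,0,0,-1.46],[-3.23,0.14,0,0,0,-1.46],[-3.23,0.14,0,0,0,-1.46]]], claw=-1, squeeze=20)

```text
time: 1.4
position: [0.6305, -0.1291, 0.4045]
tool_rot: [0.057, 0.998, 0.0, -0.0]
ft_force: [0.1, -0.9, 0.2]
grip_width: 0.0871
grip_force: 0.0
```

```bash
python3 go.py .630 -.129 .131 83.65; python3 - <<'E'
from m1 import *
c=snap('wrist','w1.png');P=cloud(c);z=P[...,2]
m=(z>.135)&(z<.158)&(abs(P[...,0]-.63)<.04)&(abs(P[...,1]+.13)<.05)
for q in comps(m,20): p=P[q];print(len(p),np.median(p,0).round(4),p.min(0).round(4),p.max(0).round(4))
c=load('scene');
E
```

```text
t 1.4 grasp [ 0.6304 -0.1291  0.2405] psi 83.52 w 0.0871 F [ 0.1 -0.9  0.2] q [-0.38  0.55  1.38  0.    1.21 -1.83]
row [0.012, 0.002, 2.737] [0.0, -0.001, -0.002] mm 109 rows 2
509 [ 0.6301 -0.128   0.1461] [ 0.6228 -0.1368  0.1352] [ 0.6398 -0.1192  0.1485]
```

View pics/w1.png

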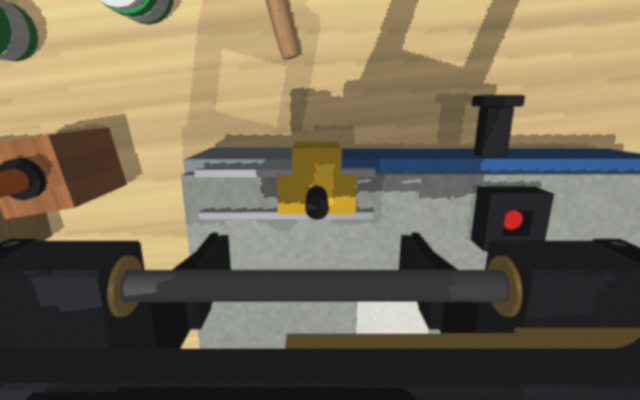

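>>> move_arm(commands=[[[0.01,0.02,1.4,0,0,0],[0.01,0.02,2.2,0,0,0],[0.01,0.02,2.74,0,0,0],[0.01,0.02,2.74,0,0,0]]])

```text
time: 1.95
position: [0.6296, -0.1281, 0.2932]
tool_rot: [0.056, 0.998, 0.001, -0.002]
ft_force: [0.2, -0.4, 0.4]
grip_width: 0.0871
grip_force: 0.0
```

>>> move_arm(commands=[[[0,0,0,0,0,0],[0,0,0,0,0,0],[0,0,0,0,0,0],[0,0,0,0,0,0],[0,0,0,0,0,0]]], claw=1, squeeze=15)

```text
time: 2.58
position: [0.6303, -0.1283, 0.2954]
tool_rot: [0.055, 0.998, -0.0, 0.0]
ft_force: [0.0, 0.4, -0.1]
grip_width: 0.0451
grip_force: 0.0
```

```bash
python3 go.py
```

```text
t 2.58 grasp [ 0.6303 -0.1283  0.1314] psi 83.65 w 0.0451 F [ 0.   0.4 -0.1] q [-0.37  0.68  1.48 -0.    0.98 -1.83]
```

>>> move_arm(commands=[[[0,0,0,0,0,0],[0,0,0,0,0,0],[0,0,0,0,0,0],[0,0,0,0,0,0],[0,0,0,0,0,0],[0,0,0,0,0,0]]])

```text
time: 3.32
position: [0.6303, -0.1282, 0.2951]
tool_rot: [0.055, 0.998, 0.0, -0.0]
ft_force: [0.0, 0.8, -0.8]
grip_width: 0.0174
grip_force: 15.0
```

>>> move_arm(commands=[[[0,-0.2,0,0,0,0],[0,-0.5,0,0,0,0],[0,-0.8,0,0,0,0],[0,-1.0,0,0,0,0],[0,-1.15,0,0,0,0],[0,-1.25,0,0,0,0],[0,-1.25,0,0,0,0]]])

```text
time: 4.2
position: [0.6246, -0.1784, 0.2951]
tool_rot: [0.055, 0.998, -0.0, -0.0]
ft_force: [-0.4, -0.3, -1.1]
grip_width: 0.0177
grip_force: 15.0
```

>>> move_arm(commands=[[[0,-0.04,0,0,0,0],[0,-0.08,0,0,0,0],[0,-0.12,0,0,0,0],[0,-0.12,0,0,0,0]]])

```text
time: 4.7
position: [0.6245, -0.1798, 0.295]
tool_rot: [0.056, 0.998, 0.003, -0.0]
ft_force: [2.6, 10.5, 0.1]
grip_width: 0.0179
grip_force: 15.0
```

>>> move_arm(commands=[[[0,0.1,0,0,0,0],[0,0.1,0,0,0,0],[0,0.1,0,0,0,0],[0,0.1,0,0,0,0],[0,0.1,-1,0,0,0],[0,0.1,-1.5,0,0,0],[0,0.1,-1.5,0,0,0]]], claw=-0.4)

```text
time: 5.58
position: [0.6251, -0.1794, 0.3571]
tool_rot: [0.056, 0.998, -0.001, 0.002]
ft_force: [0.3, -0.0, -0.4]
grip_width: 0.0605
grip_force: 0.0
```

```bash
python3 -c "
from cab import *;print(cw(-.126,.055))"; python3 go.py .598 .0367 .19 83.65 .598 .0367 .071 83.65
```

```text
[0.59782736 0.03670449]
t 5.58 grasp [ 0.6258 -0.1797  0.1931] psi 83.63 w 0.0605 F [ 0.3 -0.  -0.4] q [-0.45  0.61  1.41 -0.    1.11 -1.91]
row [1.273, 5.293, 0.063] [-0.002, 0.004, -0.0] mm 218 rows 4
row [1.286, 5.298, 3.038] [-0.002, 0.004, -0.0] mm 250 rows 4
```

>>> move_arm(commands=[[[1.28,5.3,0.06,0,0,0],[1.28,5.3,0.06,0,0,0],[1.28,5.3,0.06,0,0,0],[1.28,5.3,0.06,0,0,0],[1.28,5.3,0.06,0,0,0],[1.28,5.3,1.2,0,0,0],[1.28,5.3,2.2,0,0,0],[1.28,5.3,3.0,0,0,0],[1.28,5.3,3.03,0,0,0]]])

```text
time: 6.7
position: [0.5962, 0.0362, 0.2309]
tool_rot: [0.056, 0.998, 0.0, -0.003]
ft_force: [0.2, 0.0, -0.3]
grip_width: 0.0611
grip_force: 0.0
```

>>> move_arm(commands=[[[0,0,0,0,0,0],[0,0,0,0,0,0],[0,0,0,0,0,0],[0,0,0,0,0,0],[0,0,0,0,0,0],[0,0,0,0,0,0]]], claw=1)

```text
time: 7.45
position: [0.5973, 0.0364, 0.2346]
tool_rot: [0.055, 0.999, -0.001, 0.0]
ft_force: [-1.5, -5.7, 2.9]
grip_width: 0.0236
grip_force: 15.0
```

```bash
python3 go.py
```

```text
t 7.45 grasp [0.5974 0.036  0.0706] psi 83.72 w 0.0236 F [-1.5 -5.7  2.9] q [-0.13  0.72  1.63 -0.    0.79 -1.58]
```

>>> move_arm(commands=[[[0.3,0,0,0,0,0],[0.8,0,0,0,0,0],[1.3,0,0,0,0,0],[1.8,0,0,0,0,0],[2.3,0,0,0,0,0],[2.8,0,0,0,0,0],[3.2,0,0,0,0,0],[3.4,0,0,0,0,0],[3.4,0,0,0,0,0]]])

```text
time: 8.57
position: [0.4618, 0.0516, 0.2346]
tool_rot: [0.054, 0.999, -0.001, 0.0]
ft_force: [-2.6, -8.6, 5.0]
grip_width: 0.024
grip_force: 15.0
```

>>> move_arm(commands=[[[0.05,0,0,0,0,0],[0.1,0,0,0,0,0],[0.14,0,0,0,0,0],[0.14,0,0,0,0,0]]])

```text
time: 9.07
position: [0.4577, 0.052, 0.2346]
tool_rot: [0.055, 0.999, -0.001, 0.002]
ft_force: [0.8, -8.6, 1.5]
grip_width: 0.0242
grip_force: 15.0
```

>>> move_arm(commands=[[[0,0,0,0,0,0],[0,0,0,0,0,0],[0,0,0,0,0,0],[0,0,0,0,0,0],[0,0,-1,0,0,0],[0,0,-2.5,0,0,0],[0,0,-4,0,0,0],[0,0,-4,0,0,0],[0,0,-4,0,0,0]]], claw=-1)

```text
time: 10.2
position: [0.4558, 0.0534, 0.3937]
tool_rot: [0.055, 0.998, 0.0, -0.0]
ft_force: [0.0, 0.5, -0.3]
grip_width: 0.0868
grip_force: 0.0
```

```bash
cat > cans.py <<'E'
from m1 import *
def cans(n,show=None):
    c=snap(n,show);P=cloud(c);H=hsv(c);z=P[...,2];r=[]
    ok=(P[...,0]>.2)&(P[...,0]<.75)&(abs(P[...,1])<.5)
    for q in comps((H[...,1]<70)&(H[...,2]>110)&(z>.045)&(z<.09)&ok,25):
        p=P[q];top=p[p[:,2]>np.percentile(p[:,2],60)-.006]
        (x,y),rad=cv2.minEnclosingCircle(top[:,:2].astype(np.float32));v,u=np.nonzero(q)
        if rad<.04: print(n,len(p),'uv',u.mean().round(),v.mean().round(),'c',round(x,4),round(y,4),'r',round(rad,4),'z',np.median(top[:,2]).round(4),'med',np.median(top,0).round(4))
E
python3 go.py .57 .355 .2 83.65; python3 -c "
from cans import *
cans('scene','s2.png');cans('side')"
```

```text
t 10.2 grasp [0.4557 0.0534 0.2297] psi 83.66 w 0.0868 F [ 0.   0.5 -0.3] q [-0.13  0.32  1.85  0.    0.97 -1.59]
row [-2.005, 7.809, 0.742] [0.0, -0.001, 0.0] mm 324 rows 6
scene 114 uv 275.0 137.0 c 0.4532 -0.4218 r 0.0262 z 0.0563 med [ 0.4528 -0.4193  0.0563]
scene 128 uv 301.0 158.0 c 0.436 -0.2761 r 0.0267 z 0.0565 med [ 0.4364 -0.2747  0.0565]
scene 40 uv 301.0 207.0 c 0.5592 -0.1082 r 0.0397 z 0.0485 med [ 0.5597 -0.1081  0.0485]
scene 219 uv 428.0 287.0 c 0.4243 0.3689 r 0.0263 z 0.0563 med [0.4251 0.3687 0.0563]
scene 236 uv 387.0 315.0 c 0.5829 0.3534 r 0.0258 z 0.0567 med [0.5834 0.3542 0.0567]
side 93 uv 259.0 159.0 c 0.5842 0.3495 r 0.0272 z 0.0585 med [0.5808 0.348  0.0585]
side 106 uv 220.0 169.0 c 0.4273 0.3662 r 0.0271 z 0.0587 med [0.425  0.3649 0.0587]
side 233 uv 340.0 259.0 c 0.4351 -0.2775 r 0.0257 z 0.0586 med [ 0.4344 -0.2794  0.0586]
side 294 uv 386.0 286.0 c 0.4526 -0.4227 r 0.0262 z 0.0586 med [ 0.4513 -0.4247  0.0586]
```

View pics/s2.png

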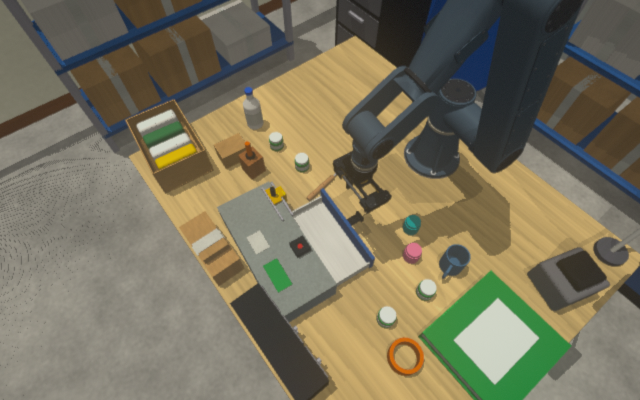

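```bash
python3 go.py .583 .3515 .15 30 .583 .3515 .04 30; python3 -c "
from cab import *
for s in [(-.128,.145),(-.193,.085),(-.128,.025),(-.193,-.035)]: print(s,cw(*s).round(4))"
```

```text
t 10.3 grasp [0.4551 0.0534 0.2285] psi 83.66 w 0.0868 F [0.5 0.4 0.2] q [-0.13  0.32  1.85  0.    0.97 -1.59]
row [-2.346, 7.76, 1.953] [-0.002, -0.004, 0.936] mm 334 rows 6
row [-2.357, 7.76, 4.703] [-0.002, -0.004, 0.936] mm 375 rows 6
(-0.128, 0.145) [0.6058 0.1264]
(-0.193, 0.085) [0.5346 0.0739]
(-0.128, 0.025) [0.5925 0.0071]
(-0.193, -0.035) [ 0.5213 -0.0453]
```

>>> move_arm(commands=[[[-2.35,7.76,1.0,0,0,0.936],[-2.35,7.76,1.5,0,0,0.936],[-2.35,7.76,1.8,0,0,0.936],[-2.35,7.76,1.8,0,0,0.936],[-2.35,7.76,1.8,0,0,0.936],[-2.35,7.76,1.8,0,0,0.936],[-2.35,7.76,1.8,0,0,0.936]]])

```text
time: 11.18
position: [0.5838, 0.3534, 0.3177]
tool_rot: [0.499, 0.867, -0.002, -0.002]
ft_force: [-0.7, 0.1, -0.0]
grip_width: 0.0871
grip_force: 0.0
```

```bash
python3 go.py .583 .3515 .04 30; python3 -c "
from cans import *
cans('wrist','w2.png')"
```

```text
t 11.18 grasp [0.583  0.3531 0.1537] psi 30.2 w 0.0871 F [-0.7  0.1 -0. ] q [ 0.38  0.7   1.35  0.    1.1  -0.15]
row [-0.033, -0.027, 2.844] [-0.005, -0.001, 0.003] mm 114 rows 2
wrist 4754 uv 121.0 70.0 c 0.4254 0.3691 r 0.0256 z 0.058 med [0.4256 0.3697 0.058 ]
wrist 3511 uv 316.0 204.0 c 0.5833 0.3539 r 0.0254 z 0.0579 med [0.5828 0.3548 0.0579]
wrist 51 uv 187.0 345.0 c 0.5535 0.1893 r 0.0052 z 0.05 med [0.5524 0.1898 0.05  ]
```

>>> move_arm(commands=[[[0,0,1.2,0,0,0],[0,0,2.2,0,0,0],[0,0,2.83,0,0,0],[0,0,2.83,0,0,0]]])

```text
time: 11.72
position: [0.5828, 0.3494, 0.2058]
tool_rot: [0.5, 0.866, -0.003, -0.002]
ft_force: [-0.6, -0.2, 0.1]
grip_width: 0.0872
grip_force: 0.0
```

>>> move_arm(commands=[[[0,0,0,0,0,0],[0,0,0,0,0,0],[0,0,0,0,0,0],[0,0,0,0,0,0],[0,0,0,0,0,0]]], claw=1, squeeze=15)

```text
time: 12.35
position: [0.5844, 0.3514, 0.2096]
tool_rot: [0.5, 0.866, 0.0, 0.0]
ft_force: [-0.3, -0.5, 4.6]
grip_width: 0.0561
grip_force: 15.0
```

```bash
python3 go.py .6058 .1264 .155 83.65 .6058 .1264 .062 83.65
```

```text
t 12.35 grasp [0.5845 0.3515 0.0456] psi 30.03 w 0.0561 F [-0.3 -0.5  4.6] q [ 0.38  0.84  1.4  -0.    0.9  -0.15]
row [-5.14, -2.35, -2.737] [0.001, 0.001, -0.936] mm 251 rows 6
row [-5.139, -2.352, -0.412] [0.001, 0.001, -0.936] mm 227 rows 6
```

>>> move_arm(commands=[[[0,0,-1.2,0,0,0],[0,0,-2.4,0,0,0],[-5.14,-2.35,-2.9,0,0,-0.936],[-5.14,-2.35,-2.9,0,0,-0.936],[-5.14,-2.35,-2.9,0,0,-0.936],[-5.14,-2.35,-2.9,0,0,-0.936],[-5.14,-2.35,-2.9,0,0,-0.936],[-5.14,-2.35,-2.9,0,0,-0.936],[-5.14,-2.35,-2.9,0,0,-0.936]]])

```text
time: 13.48
position: [0.6054, 0.1268, 0.3243]
tool_rot: [0.056, 0.998, 0.0, -0.0]
ft_force: [0.0, 0.6, -1.2]
grip_width: 0.0554
grip_force: 15.0
```

```bash
python3 go.py .6058 .1264 .067 83.65;python3 - <<'E'
from m1 import *
from cab import *
c=snap('wrist','w3.png')
for z,pts in ((.02,[(-.228,-.09),(-.228,.2)]),(.086,[(-.24,-.1),(-.24,.21)]),(.05,[(-.1,.2),(-.1,-.09)])):
    for p in pts:
        q=cw(*p);print(z,p,proj(c,[q[0],q[1],z]).round())
E
```

```text
t 13.47 grasp [0.6053 0.1268 0.1603] psi 83.55 w 0.0554 F [ 0.   0.6 -1.2] q [ 0.03  0.62  1.52  0.    1.   -1.43]
row [-0.013, -0.009, 2.333] [0.0, -0.001, -0.002] mm 93 rows 2
0.02 (-0.228, -0.09) [12. 68.]
0.02 (-0.228, 0.2) [385.  67.]
0.086 (-0.24, -0.1) [-106.   35.]
0.086 (-0.24, 0.21) [426.  34.]
0.05 (-0.1, 0.2) [384. 236.]
0.05 (-0.1, -0.09) [ 19. 236.]
```

View pics/w3.png

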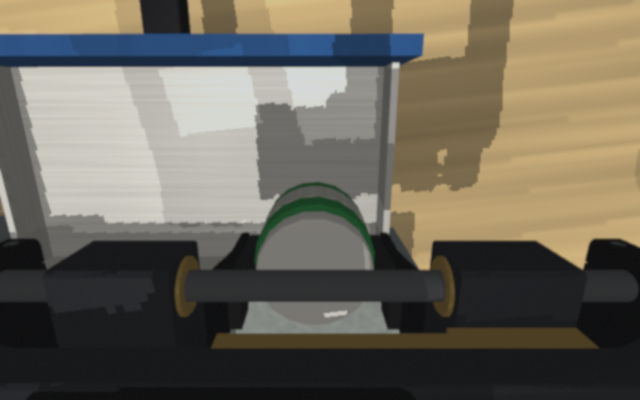

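>>> move_arm(commands=[[[0,0,1.0,0,0,0],[0,0,1.8,0,0,0],[0,0,2.2,0,0,0],[0,0,2.34,0,0,0],[0,0,2.34,0,0,0],[0,0,2.34,0,0,0]]])

```text
time: 14.28
position: [0.6063, 0.1263, 0.2324]
tool_rot: [0.055, 0.998, 0.0, 0.001]
ft_force: [-0.7, -0.1, -1.3]
grip_width: 0.056
grip_force: 15.0
```

>>> move_arm(commands=[[[0,0,0,0,0,0],[0,0,0,0,0,0],[0,0,-0.6,0,0,0],[0,0,-2,0,0,0],[0,0,-3,0,0,0],[0,0,-3,0,0,0]]], claw=-0.6)

```text
time: 15.02
position: [0.6069, 0.1263, 0.3557]
tool_rot: [0.055, 0.998, 0.0, 0.005]
ft_force: [0.9, 0.8, -1.1]
grip_width: 0.0695
grip_force: 0.0
```

```bash
python3 go.py .4254 .3685 .15 83.65 .4254 .3685 .04 83.65
```

```text
t 15.03 grasp [0.6084 0.1264 0.1917] psi 83.65 w 0.0695 F [ 0.9  0.8 -1.1] q [ 0.03  0.58  1.5   0.    1.06 -1.43]
row [5.188, 5.514, 1.0] [0.001, 0.009, 0.0] mm 305 rows 5
row [5.214, 5.511, 3.75] [0.001, 0.009, 0.0] mm 339 rows 6
```

>>> move_arm(commands=[[[5.2,5.52,1.0,0,0,0],[5.2,5.52,1.0,0,0,0],[5.2,5.52,1.0,0,0,0],[5.2,5.52,1.0,0,0,0],[5.2,5.52,1.0,0,0,0],[5.2,5.52,1.0,0,0,0],[5.2,5.52,1.0,0,0,0]]], claw=-1)

```text
time: 15.9
position: [0.4233, 0.3686, 0.3106]
tool_rot: [0.055, 0.998, -0.0, -0.0]
ft_force: [0.8, -0.5, 0.0]
grip_width: 0.0868
grip_force: 0.0
```

```bash
python3 go.py .4254 .3685 .043 83.65; python3 -c "
from cans import *
cans('wrist');cans('scene')"
```

```text
t 15.9 grasp [0.4232 0.3685 0.1466] psi 83.71 w 0.0868 F [ 0.8 -0.5  0. ] q [ 0.52  0.57  1.68 -0.    0.89 -0.94]
row [-0.054, 0.005, 2.589] [-0.001, -0.0, 0.001] mm 104 rows 2
wrist 31 uv 229.0 48.0 c 0.3168 0.3336 r 0.0076 z 0.0891 med [0.3168 0.3321 0.0891]
wrist 3678 uv 316.0 211.0 c 0.4253 0.369 r 0.0254 z 0.0579 med [0.4244 0.3691 0.0579]
scene 110 uv 275.0 137.0 c 0.4528 -0.4198 r 0.0267 z 0.0568 med [ 0.4542 -0.4205  0.0568]
scene 128 uv 301.0 158.0 c 0.4355 -0.2738 r 0.0263 z 0.057 med [ 0.4361 -0.2744  0.057 ]
scene 211 uv 334.0 261.0 c 0.6036 0.1259 r 0.0258 z 0.0768 med [0.6035 0.1273 0.0768]
scene 206 uv 428.0 287.0 c 0.4237 0.3678 r 0.026 z 0.0563 med [0.4257 0.3683 0.0563]
```

>>> move_arm(commands=[[[-0.05,0,1.2,0,0,0],[-0.05,0,2.1,0,0,0],[-0.05,0,2.62,0,0,0],[-0.05,0,2.62,0,0,0]]])

```text
time: 16.5
position: [0.4261, 0.367, 0.2049]
tool_rot: [0.057, 0.998, -0.001, -0.001]
ft_force: [1.0, 0.6, 0.6]
grip_width: 0.0871
grip_force: 0.0
```

>>> move_arm(commands=[[[0,0,0,0,0,0],[0,0,0,0,0,0],[0,0,0,0,0,0],[0,0,0,0,0,0],[0,0,0,0,0,0]]], claw=1)

```text
time: 17.12
position: [0.4255, 0.3687, 0.207]
tool_rot: [0.055, 0.998, 0.0, 0.0]
ft_force: [-0.5, 0.2, 4.0]
grip_width: 0.0557
grip_force: 15.0
```

```bash
python3 go.py .5346 .0739 .155 83.65 .5346 .0739 .065 83.65
```

```text
t 17.12 grasp [0.4257 0.3688 0.043 ] psi 83.66 w 0.0557 F [-0.5  0.2  4. ] q [ 0.52  0.74  1.73  0.    0.67 -0.94]
row [-3.528, -7.021, -2.802] [0.001, 0.001, 0.0] mm 334 rows 6
row [-3.525, -7.023, -0.552] [0.001, 0.001, 0.0] mm 315 rows 6
```

>>> move_arm(commands=[[[0,0,-1.3,0,0,0],[0,0,-2.6,0,0,0],[-3.53,-7.02,-2.8,0,0,0],[-3.53,-7.02,-2.8,0,0,0],[-3.53,-7.02,-2.8,0,0,0],[-3.53,-7.02,-2.8,0,0,0],[-3.53,-7.02,-2.8,0,0,0],[-3.53,-7.02,-2.8,0,0,0],[-3.53,-7.02,-2.8,0,0,0],[-3.53,-7.02,-1.6,0,0,0],[-3.53,-7.02,-0.8,0,0,0]]])

```text
time: 18.5
position: [0.5332, 0.0758, 0.237]
tool_rot: [0.054, 0.999, 0.0, -0.001]
ft_force: [0.9, 0.5, -1.7]
grip_width: 0.0555
grip_force: 15.0
```

```bash
python3 go.py .5346 .0739 .0638 83.65
```

```text
t 18.5 grasp [0.5328 0.0759 0.073 ] psi 83.81 w 0.0555 F [ 0.9  0.5 -1.7] q [-0.07  0.67  1.78  0.    0.69 -1.53]
row [-0.039, -0.044, 0.229] [0.0, -0.002, 0.003] mm 9 rows 1
```

>>> move_arm(commands=[[[0,0,0.15,0,0,0],[0,0,0.26,0,0,0],[0,0,0.26,0,0,0],[0,0,0.26,0,0,0]]])

```text
time: 19.0
position: [0.535, 0.074, 0.229]
tool_rot: [0.055, 0.998, -0.0, 0.001]
ft_force: [0.1, 0.9, -2.5]
grip_width: 0.0555
grip_force: 15.0
```

>>> move_arm(commands=[[[0,0,0,0,0,0],[0,0,0,0,0,0],[0,0,-0.6,0,0,0],[0,0,-2,0,0,0],[0,0,-3.3,0,0,0],[0,0,-3.3,0,0,0]]], claw=-0.6)

```text
time: 19.75
position: [0.536, 0.0737, 0.3646]
tool_rot: [0.055, 0.998, -0.0, 0.005]
ft_force: [-0.0, -0.8, -0.8]
grip_width: 0.0694
grip_force: 0.0
```

```bash
python3 go.py .4355 -.276 .15 83.65 .4355 -.276 .043 83.65
```

```text
t 19.75 grasp [0.5378 0.0736 0.2006] psi 83.65 w 0.0694 F [-0.  -0.8 -0.8] q [-0.07  0.47  1.69  0.    0.97 -1.53]
row [1.544, -8.967, 1.243] [0.0, 0.011, 0.0] mm 367 rows 6
row [1.573, -8.969, 3.918] [0.0, 0.011, 0.0] mm 397 rows 7
```

>>> move_arm(commands=[[[1.55,-8.96,1.0,0,0,0],[1.55,-8.96,1.0,0,0,0],[1.55,-8.96,1.0,0,0,0],[1.55,-8.96,1.0,0,0,0],[1.55,-8.96,1.0,0,0,0],[1.55,-8.96,1.0,0,0,0],[1.55,-8.96,1.0,0,0,0],[1.55,-8.96,1.0,0,0,0]]], claw=-1)

```text
time: 20.75
position: [0.4329, -0.2751, 0.3191]
tool_rot: [0.056, 0.998, 0.001, -0.001]
ft_force: [0.4, 0.0, 0.0]
grip_width: 0.0872
grip_force: 0.0
```

```bash
python3 -c "
from cans import *
cans('wrist','w4.png');cans('scene')"; python3 go.py .4355 -.276 .043 83.65
```

```text
wrist 3338 uv 313.0 209.0 c 0.4357 -0.2763 r 0.0252 z 0.0579 med [ 0.4348 -0.2761  0.0579]
wrist 1263 uv 134.0 240.0 c 0.453 -0.4214 r 0.0252 z 0.0579 med [ 0.4405 -0.41    0.0579]
scene 110 uv 275.0 137.0 c 0.4535 -0.4221 r 0.0266 z 0.0564 med [ 0.4541 -0.4199  0.0564]
scene 113 uv 301.0 158.0 c 0.4351 -0.2748 r 0.0255 z 0.0564 med [ 0.4371 -0.2745  0.0564]
scene 32 uv 301.0 207.0 c 0.5631 -0.1124 r 0.0325 z 0.0478 med [ 0.5628 -0.1082  0.0478]
scene 190 uv 340.0 237.0 c 0.5343 0.0732 r 0.0261 z 0.0767 med [0.5347 0.0742 0.0767]
scene 210 uv 334.0 261.0 c 0.6026 0.1266 r 0.0257 z 0.0765 med [0.6029 0.1272 0.0765]
t 20.85 grasp [ 0.4332 -0.2739  0.1556] psi 83.73 w 0.0871 F [ 0.1 -0.2 -0.1] q [-0.78  0.51  1.79  0.    0.84 -2.24]
row [-0.061, -0.045, 2.814] [0.001, -0.001, 0.001] mm 113 rows 2
```

View pics/w4.png

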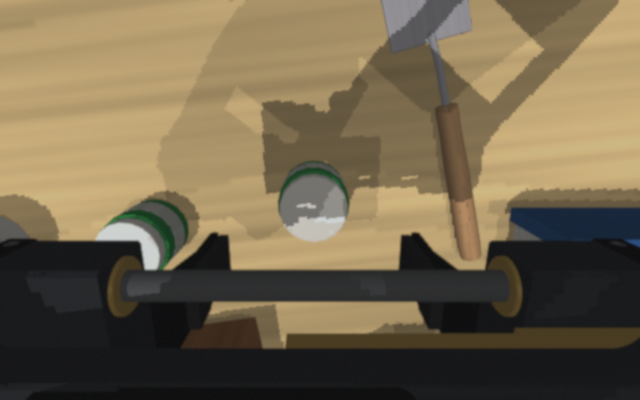

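>>> move_arm(commands=[[[-0.06,-0.04,1.3,0,0,0],[-0.06,-0.04,2.3,0,0,0],[-0.06,-0.04,2.82,0,0,0],[-0.06,-0.04,2.82,0,0,0]]])

```text
time: 21.35
position: [0.4357, -0.2756, 0.2059]
tool_rot: [0.054, 0.999, 0.001, -0.002]
ft_force: [-0.4, -0.4, 0.1]
grip_width: 0.087
grip_force: 0.0
```

>>> move_arm(commands=[[[0,0,0,0,0,0],[0,0,0,0,0,0],[0,0,0,0,0,0],[0,0,0,0,0,0],[0,0,0,0,0,0]]], claw=1)

```text
time: 21.98
position: [0.4357, -0.2774, 0.2077]
tool_rot: [0.056, 0.998, -0.0, 0.0]
ft_force: [-0.2, 1.6, 6.3]
grip_width: 0.0556
grip_force: 15.0
```

```bash
python3 go.py .5213 -.0453 .155 83.65
```

```text
t 21.98 grasp [ 0.4357 -0.2774  0.0437] psi 83.64 w 0.0556 F [-0.2  1.6  6.3] q [-0.78  0.71  1.85  0.    0.59 -2.24]
row [-1.486, 6.004, -2.782] [-0.0, 0.001, -0.0] mm 271 rows 5
```

>>> move_arm(commands=[[[0,0,-1.3,0,0,0],[0,0,-2.6,0,0,0],[-1.48,6.0,-2.8,0,0,0],[-1.48,6.0,-2.8,0,0,0],[-1.48,6.0,-2.8,0,0,0],[-1.48,6.0,-2.8,0,0,0],[-1.48,6.0,-2.8,0,0,0],[-1.48,6.0,-2.8,0,0,0],[-1.48,6.0,-1.6,0,0,0],[-1.48,6.0,-0.8,0,0,0],[-1.48,6.0,-0.54,0,0,0],[-1.48,6.0,-0.54,0,0,0]]])

```text
time: 23.48
position: [0.5209, -0.0469, 0.2285]
tool_rot: [0.056, 0.998, -0.0, -0.0]
ft_force: [0.1, 0.1, -1.6]
grip_width: 0.0554
grip_force: 15.0
```

>>> move_arm(commands=[[[0,0,0,0,0,0],[0,0,0,0,0,0],[0,0,0,0,0,0],[0,0,-0.6,0,0,0],[0,0,-2,0,0,0],[0,0,-3.3,0,0,0],[0,0,-3.3,0,0,0]]], claw=-0.6)

```text
time: 24.35
position: [0.5222, -0.0455, 0.3652]
tool_rot: [0.055, 0.998, -0.001, 0.005]
ft_force: [0.4, 0.3, -0.1]
grip_width: 0.0697
grip_force: 0.0
```

```bash
python3 go.py .453 -.4215 .17 20
```

```text
t 24.35 grasp [ 0.5239 -0.0461  0.2012] psi 83.69 w 0.0697 F [ 0.4  0.3 -0.1] q [-0.3   0.45  1.73 -0.    0.96 -1.76]
row [0.694, -9.531, 0.793] [0.004, 0.011, 1.112] mm 384 rows 7
```

>>> move_arm(commands=[[[0.69,-9.53,0.7,0,0,1.11],[0.69,-9.53,0.7,0,0,1.11],[0.69,-9.53,0.7,0,0,1.11],[0.69,-9.53,0.7,0,0,1.11],[0.69,-9.53,0.7,0,0,1.11],[0.69,-9.53,0.7,0,0,1.11],[0.69,-9.53,0.7,0,0,1.11],[0.69,-9.53,0.7,0,0,1.11],[0.69,-9.53,0.7,0,0,1.11]]], claw=-1)

```text
time: 25.48
position: [0.4516, -0.4193, 0.3322]
tool_rot: [0.572, 0.82, 0.001, -0.001]
ft_force: [0.8, 0.6, 0.1]
grip_width: 0.0871
grip_force: 0.0
```

```bash
python3 -c "
from cans import *
cans('wrist');cans('scene')"; python3 go.py .453 -.4215 .043 20
```

```text
wrist 3179 uv 315.0 204.0 c 0.4538 -0.4217 r 0.0254 z 0.0579 med [ 0.4536 -0.4209  0.0579]
scene 107 uv 275.0 137.0 c 0.4541 -0.4214 r 0.027 z 0.0565 med [ 0.4538 -0.4193  0.0565]
scene 167 uv 321.0 209.0 c 0.5191 -0.0462 r 0.0265 z 0.0766 med [ 0.5205 -0.0459  0.0766]
scene 190 uv 340.0 237.0 c 0.535 0.074 r 0.026 z 0.0766 med [0.5354 0.0749 0.0766]
scene 209 uv 334.0 261.0 c 0.6029 0.1266 r 0.0256 z 0.0761 med [0.6039 0.1268 0.0761]
t 25.57 grasp [ 0.4519 -0.4192  0.1687] psi 20.19 w 0.0871 F [0.4 0.1 0.7] q [-0.93  0.6   1.52  0.    1.02 -1.28]
row [-0.062, 0.007, 3.143] [-0.0, -0.001, 0.003] mm 126 rows 3
```

>>> move_arm(commands=[[[-0.06,0.02,1.4,0,0,0],[-0.06,0.02,2.6,0,0,0],[-0.06,0.02,3.15,0,0,0],[-0.06,0.02,3.15,0,0,0]]])

```text
time: 26.08
position: [0.4531, -0.4215, 0.2051]
tool_rot: [0.572, 0.82, 0.001, -0.002]
ft_force: [0.1, 0.6, 0.3]
grip_width: 0.0872
grip_force: 0.0
```

>>> move_arm(commands=[[[0,0,0,0,0,0],[0,0,0,0,0,0],[0,0,0,0,0,0],[0,0,0,0,0,0],[0,0,0,0,0,0]]], claw=1)

```text
time: 26.7
position: [0.4531, -0.4234, 0.2075]
tool_rot: [0.573, 0.819, -0.0, 0.001]
ft_force: [0.3, 1.6, 4.2]
grip_width: 0.0555
grip_force: 15.0
```

```bash
python3 go.py .5925 .0071 .155 83.65
```

```text
t 26.7 grasp [ 0.4533 -0.4235  0.0435] psi 20.04 w 0.0555 F [0.3 1.6 4.2] q [-0.93  0.79  1.58  0.    0.78 -1.28]
row [8.914, 6.963, -2.793] [-0.0, 0.001, -1.11] mm 466 rows 8
```

>>> move_arm(commands=[[[0,0,-1.4,0,0,0],[0,0,-2.8,0,0,0],[8.91,6.96,-3.2,0,0,-1.11],[8.91,6.96,-3.2,0,0,-1.11],[8.91,6.96,-3.2,0,0,-1.11],[8.91,6.96,-3.2,0,0,-1.11],[8.91,6.96,-3.2,0,0,-1.11],[8.91,6.96,-3.2,0,0,-1.11],[8.91,6.96,-3.2,0,0,-1.11],[8.91,6.96,-3.2,0,0,-1.11],[8.91,6.96,-3.2,0,0,-1.11],[8.91,6.96,-3.2,0,0,-1.11]]])

```text
time: 28.2
position: [0.5919, 0.0057, 0.3343]
tool_rot: [0.056, 0.998, -0.0, -0.001]
ft_force: [-0.1, 1.0, -2.6]
grip_width: 0.0553
grip_force: 15.0
```

```bash
python3 go.py .5925 .0071 .0645 83.65
```

```text
t 28.2 grasp [0.5917 0.0056 0.1703] psi 83.58 w 0.0553 F [-0.1  1.  -2.6] q [-0.18  0.57  1.58 -0.    0.99 -1.64]
row [-0.015, 0.039, 2.646] [-0.001, -0.001, -0.001] mm 106 rows 2
```

>>> move_arm(commands=[[[0,0.02,1.2,0,0,0],[0,0.02,2.1,0,0,0],[0,0.02,2.5,0,0,0],[0,0.02,2.65,0,0,0],[0,0.02,2.65,0,0,0],[0,0.02,2.65,0,0,0]]])

```text
time: 28.95
position: [0.593, 0.0076, 0.23]
tool_rot: [0.055, 0.998, -0.0, 0.001]
ft_force: [-0.2, 0.5, -2.7]
grip_width: 0.0552
grip_force: 15.0
```

>>> move_arm(commands=[[[0,0,0,0,0,0],[0,0,0,0,0,0],[0,0,0,0,0,0],[0,0,-0.6,0,0,0],[0,0,-2,0,0,0],[0,0,-3.3,0,0,0],[0,0,-3.3,0,0,0]]], claw=-0.6)

```text
time: 29.82
position: [0.5938, 0.0077, 0.3657]
tool_rot: [0.055, 0.998, -0.001, 0.005]
ft_force: [0.3, -1.4, -0.3]
grip_width: 0.07
grip_force: 0.0
```

```bash
python3 -c "
from cans import *
cans('side');cans('scene','s5.png')"; python3 go.py .45 .053 .2 83.65
```

```text
side 122 uv 292.0 187.0 c 0.5238 0.0629 r 0.0381 z 0.0789 med [0.5333 0.0677 0.0789]
side 129 uv 318.0 189.0 c 0.5898 0.005 r 0.0263 z 0.0787 med [0.59   0.0012 0.0787]
side 162 uv 312.0 204.0 c 0.5119 -0.0499 r 0.0357 z 0.0785 med [ 0.5178 -0.0526  0.0785]
scene 69 uv 319.0 209.0 c 0.5241 -0.0528 r 0.0205 z 0.0766 med [ 0.5238 -0.0521  0.0766]
scene 125 uv 313.0 233.0 c 0.5924 0.0075 r 0.0244 z 0.0763 med [0.5978 0.0078 0.0763]
scene 171 uv 340.0 236.0 c 0.5341 0.0736 r 0.0257 z 0.0766 med [0.5344 0.0741 0.0766]
scene 210 uv 334.0 261.0 c 0.6038 0.1259 r 0.0261 z 0.0766 med [0.6035 0.1271 0.0766]
t 29.93 grasp [0.5922 0.0079 0.1972] psi 83.66 w 0.0698 F [-0.4  0.4 -0.5] q [-0.18  0.54  1.56 -0.    1.04 -1.64]
row [3.655, 0.727, -0.073] [-0.0, 0.001, 0.0] mm 149 rows 3
```

View pics/s5.png

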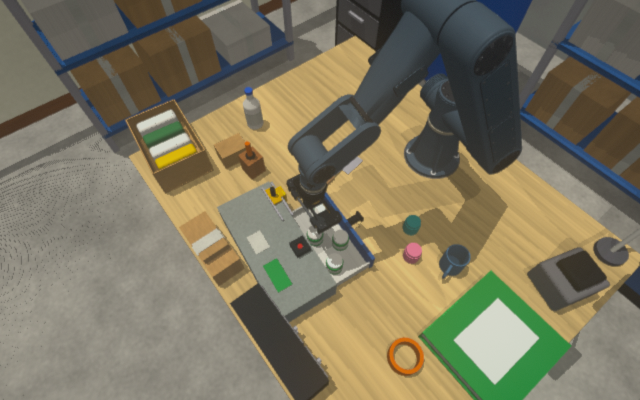

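```bash
python3 go.py .458 .052 .19 83.65 .458 .052 .071 83.65
```

```text
t 29.93 grasp [0.5922 0.0079 0.1972] psi 83.66 w 0.0698 F [-0.4  0.4 -0.5] q [-0.18  0.54  1.56 -0.    1.04 -1.64]
row [3.454, 0.724, 0.177] [-0.0, 0.001, 0.0] mm 141 rows 3
row [3.456, 0.725, 3.152] [-0.0, 0.001, 0.0] mm 189 rows 4
```

>>> move_arm(commands=[[[3.45,0.72,0,0,0,0],[3.45,0.72,0,0,0,0],[3.45,0.72,0,0,0,0],[3.45,0.72,0,0,0,0],[3.45,0.72,1.3,0,0,0],[3.45,0.72,2.4,0,0,0],[3.45,0.72,3.1,0,0,0],[3.45,0.72,3.15,0,0,0]]], claw=-0.4)

```text
time: 30.92
position: [0.4597, 0.0511, 0.2324]
tool_rot: [0.056, 0.998, 0.0, -0.002]
ft_force: [-0.7, -0.3, -0.1]
grip_width: 0.061
grip_force: 0.0
```

>>> move_arm(commands=[[[0,0,0,0,0,0],[0,0,0,0,0,0],[0,0,0,0,0,0],[0,0,0,0,0,0],[0,0,0,0,0,0],[0,0,0,0,0,0]]], claw=1)

```text
time: 31.68
position: [0.4585, 0.0516, 0.2353]
tool_rot: [0.055, 0.998, -0.0, 0.0]
ft_force: [-1.1, -2.3, 6.0]
grip_width: 0.024
grip_force: 15.0
```

>>> move_arm(commands=[[[-0.2,0,0,0,0,0],[-0.5,0,0,0,0,0],[-0.85,0,0,0,0,0],[-1.2,0,0,0,0,0],[-1.55,0,0,0,0,0],[-1.9,0,0,0,0,0],[-2.25,0,0,0,0,0],[-2.6,0,0,0,0,0],[-2.9,0,0,0,0,0],[-3.15,0,0,0,0,0],[-3.3,0,0,0,0,0],[-3.4,0,0,0,0,0]]])

```text
time: 33.17
position: [0.5935, 0.0365, 0.2353]
tool_rot: [0.055, 0.998, -0.0, -0.0]
ft_force: [-3.3, -1.8, 6.6]
grip_width: 0.0241
grip_force: 15.0
```

>>> move_arm(commands=[[[-0.04,0,0,0,0,0],[-0.08,0,0,0,0,0],[-0.12,0,0,0,0,0],[-0.12,0,0,0,0,0]]])

```text
time: 33.67
position: [0.5977, 0.036, 0.2353]
tool_rot: [0.055, 0.998, -0.0, -0.001]
ft_force: [-2.6, -1.9, 6.7]
grip_width: 0.0241
grip_force: 15.0
```

```bash
python3 go.py
```

```text
t 33.67 grasp [0.5974 0.0359 0.0713] psi 83.67 w 0.0241 F [-2.6 -1.9  6.7] q [-0.13  0.72  1.62 -0.    0.8  -1.59]
```

>>> move_arm(commands=[[[-0.03,0,0,0,0,0],[-0.05,0,0,0,0,0],[-0.08,0,0,0,0,0],[-0.08,0,0,0,0,0]]])

```text
time: 34.17
position: [0.5989, 0.0359, 0.2352]
tool_rot: [0.055, 0.998, -0.0, -0.004]
ft_force: [-7.5, -0.8, 11.3]
grip_width: 0.0239
grip_force: 15.0
```

>>> move_arm(commands=[[[-0.03,0,0,0,0,0],[-0.05,0,0,0,0,0],[-0.05,0,0,0,0,0]]])

```text
time: 34.55
position: [0.5997, 0.0358, 0.2351]
tool_rot: [0.055, 0.998, -0.0, -0.006]
ft_force: [-10.6, -1.1, 13.6]
grip_width: 0.0238
grip_force: 15.0
```

>>> move_arm(commands=[[[0.02,0,0,0,0,0],[0.02,0,0,0,0,0],[0.02,0,0,0,0,0],[0.02,0,0,0,0,0],[0.02,0,-1,0,0,0],[0.02,0,-2.2,0,0,0],[0.02,0,-3.4,0,0,0],[0.02,0,-3.4,0,0,0]]], claw=-0.4)

```text
time: 35.55
position: [0.6041, 0.0356, 0.3752]
tool_rot: [0.055, 0.998, -0.0, 0.005]
ft_force: [0.7, -0.1, -0.0]
grip_width: 0.061
grip_force: 0.0
```

```bash
python3 go.py .6247 -.1792 .205 83.65 .6247 -.1792 .131 83.65; python3 - <<'E'
from m1 import *
from cab import *
c=snap('wrist');P=cloud(c);H=hsv(c);z=P[...,2]
bl=(H[...,0]>105)&(H[...,0]<125)&(H[...,1]>120)&(abs(z-.086)<.004)
xr=(P[bl][:,:2]-O)@X;print('blue outer x rel',np.percentile(xr,[1,5,50,95]).round(4),len(xr))
E
```

```text
t 35.55 grasp [0.6058 0.0354 0.2112] psi 83.66 w 0.061 F [ 0.7 -0.1 -0. ] q [-0.13  0.53  1.52  0.    1.08 -1.59]
row [-1.102, -5.281, 0.167] [-0.0, 0.01, 0.0] mm 216 rows 4
row [-1.083, -5.281, 2.017] [-0.0, 0.01, 0.0] mm 230 rows 4
blue outer x rel [-0.1013 -0.101  -0.0959 -0.0899] 5339
```

>>> move_arm(commands=[[[-1.06,-5.28,0,0,0,0],[-1.06,-5.28,0,0,0,0],[-1.06,-5.28,0,0,0,0],[-1.06,-5.28,0,0,0,0],[-1.06,-5.28,0,0,0,0],[-1.06,-5.28,0.8,0,0,0],[-1.06,-5.28,1.6,0,0,0],[-1.06,-5.28,2.0,0,0,0],[-1.06,-5.28,2.0,0,0,0]]])

```text
time: 36.72
position: [0.6214, -0.1774, 0.2903]
tool_rot: [0.055, 0.999, 0.001, -0.001]
ft_force: [0.7, 0.4, -0.5]
grip_width: 0.0612
grip_force: 0.0
```

>>> move_arm(commands=[[[0,0,0,0,0,0],[0,0,0,0,0,0],[0,0,0,0,0,0],[0,0,0,0,0,0],[0,0,0,0,0,0],[0,0,0,0,0,0],[0,0,0,0,0,0]]], claw=1)

```text
time: 37.6
position: [0.6216, -0.1784, 0.2907]
tool_rot: [0.055, 0.998, 0.001, -0.0]
ft_force: [0.1, 3.7, 0.6]
grip_width: 0.0177
grip_force: 15.0
```

```bash
python3 go.py
```

```text
t 37.6 grasp [ 0.6216 -0.1782  0.1267] psi 83.64 w 0.0177 F [0.1 3.7 0.6] q [-0.45  0.69  1.47  0.    0.98 -1.91]
```

Gripped. Slide back 55 mm (+y), the last bit slowly.

>>> move_arm(commands=[[[0,0.2,0,0,0,0],[0,0.5,0,0,0,0],[0,0.8,0,0,0,0],[0,1.0,0,0,0,0],[0,1.15,0,0,0,0],[0,1.25,0,0,0,0],[0,1.3,0,0,0,0],[0,1.34,0,0,0,0],[0,1.34,0,0,0,0]]])

```text
time: 38.72
position: [0.6275, -0.1256, 0.2908]
tool_rot: [0.056, 0.998, 0.0, 0.0]
ft_force: [0.0, -0.0, -0.4]
grip_width: 0.0171
grip_force: 15.0
```

>>> move_arm(commands=[[[0,0.03,0,0,0,0],[0,0.06,0,0,0,0],[0,0.09,0,0,0,0],[0,0.09,0,0,0,0]]])

```text
time: 39.22
position: [0.6278, -0.123, 0.2908]
tool_rot: [0.055, 0.998, -0.001, -0.0]
ft_force: [-1.4, -4.7, 0.5]
grip_width: 0.0174
grip_force: 15.0
```

>>> move_arm(commands=[[[0,0.03,0,0,0,0],[0,0.06,0,0,0,0],[0,0.06,0,0,0,0]]])

```text
time: 39.6
position: [0.6279, -0.1223, 0.2908]
tool_rot: [0.055, 0.998, -0.003, -0.0]
ft_force: [-2.6, -10.8, -0.4]
grip_width: 0.0176
grip_force: 15.3
```

>>> move_arm(commands=[[[0,-0.06,0,0,0,0],[0,-0.06,0,0,0,0],[0,-0.06,0,0,0,0],[0,-0.06,0,0,0,0],[0,-0.06,-1.2,0,0,0],[0,-0.06,-2.5,0,0,0],[0,-0.06,-2.5,0,0,0]]], claw=-0.5)

```text
time: 40.48
position: [0.6293, -0.1221, 0.3961]
tool_rot: [0.055, 0.998, -0.002, 0.005]
ft_force: [-0.4, 0.3, 0.1]
grip_width: 0.0648
grip_force: 0.0
```

```bash
python3 go.py .588 -.381 .26 83.65; python3 - <<'E'
from m1 import *
from cab import *
c=snap('wrist','w6.png');P=cloud(c);z=P[...,2]
m=(z>.135)&(z<.158)&(abs(P[...,0]-.63)<.04)&(abs(P[...,1]+.125)<.05)
for q in comps(m,20): p=P[q];print(len(p),np.median(p,0).round(4),((np.median(p,0)[:2]-O)@Y).round(4))
E
```

```text
t 40.48 grasp [ 0.631  -0.1228  0.2321] psi 83.68 w 0.0648 F [-0.4  0.3  0.1] q [-0.37  0.56  1.4   0.    1.17 -1.83]
row [0.306, -6.548, -0.685] [-0.003, 0.011, 0.001] mm 264 rows 5
546 [ 0.6304 -0.1244  0.1461] -0.1015
```

>>> move_arm(commands=[[[0.32,-6.55,-0.6,0,0,0],[0.32,-6.55,-0.6,0,0,0],[0.32,-6.55,-0.6,0,0,0],[0.32,-6.55,-0.6,0,0,0],[0.32,-6.55,-0.6,0,0,0],[0.32,-6.55,-0.6,0,0,0],[0.32,-6.55,-0.6,0,0,0]]], claw=-0.4)

```text
time: 41.4
position: [0.5864, -0.3791, 0.4136]
tool_rot: [0.055, 0.999, 0.001, -0.001]
ft_force: [0.7, 0.4, 0.1]
grip_width: 0.0607
grip_force: 0.0
```

```bash
cat > sty.py <<'E'
from m1 import *
def sty(n,fn=None):
    c=snap(n,fn);P=cloud(c);H=hsv(c);z=P[...,2]
    m=((H[...,0]<14)&(H[...,1]>150)&(z>.09)&(z<.18)&(abs(P[...,0]-.588)<.05)&(abs(P[...,1]+.381)<.05))
    for q in comps(m,15):
        p=P[q];t=p[p[:,2]>.158];print(n,'n',len(p),'top',len(t),np.median(t,0).round(4) if len(t) else '',cv2.minEnclosingCircle(t[:,:2].astype(np.float32)) if len(t)>2 else '','zmax',np.percentile(p[:,2],[2,98]).round(4))
        # axis by slices
        for a in (.10,.12,.14):
            s=p[(p[:,2]>a)&(p[:,2]<a+.02)]
            if len(s)>5: print('  slice',a,np.mean(s,0).round(4))
    m=(abs(z-.09)<.005)&(abs(P[...,0]-.588)<.06)&(abs(P[...,1]+.381)<.06)
    p=P[m]
    if len(p)>30: print('  stand',len(p),cv2.minAreaRect(p[:,:2].astype(np.float32)))
E
python3 -c "
from sty import *
sty('wrist','w7.png');sty('scene');sty('side')"; python3 go.py .588 -.381 .128 83.65
```

```text
wrist n 1053 top 606 [ 0.5906 -0.38    0.1647] ((0.5916234850883484, -0.3800385296344757), 0.0100714061409235) zmax [0.099 0.166]
  slice 0.1 [ 0.5841 -0.3794  0.1102]
  slice 0.12 [ 0.5841 -0.3793  0.1303]
  slice 0.14 [ 0.5842 -0.3795  0.1502]
  stand 3481 ((0.5920203328132629, -0.38012364506721497), (0.06679370254278183, 0.0660521388053894), 2.5972726345062256)
scene n 26 top 1 [ 0.5977 -0.3759  0.1614]  zmax [0.1047 0.1592]
  slice 0.1 [ 0.5971 -0.3733  0.1127]
  slice 0.12 [ 0.5956 -0.3718  0.1297]
  slice 0.14 [ 0.5937 -0.3725  0.15  ]
  stand 190 ((0.5911622643470764, -0.37965884804725647), (0.06776562333106995, 0.06923126429319382), 0.8045663833618164)
side n 171 top 34 [ 0.5883 -0.3832  0.1653] ((0.5900875926017761, -0.3799687623977661), 0.009581420570611954) zmax [0.098  0.1667]
  slice 0.1 [ 0.5862 -0.3843  0.1101]
  slice 0.12 [ 0.5854 -0.384   0.1307]
  slice 0.14 [ 0.5858 -0.3842  0.1507]
side n 62 top 0   zmax [0.0901 0.0968]
  stand 328 ((0.5914394855499268, -0.3808954358100891), (0.06810767948627472, 0.06859204918146133), 2.2580406665802)
t 41.55 grasp [ 0.5867 -0.379   0.2505] psi 83.79 w 0.0606 F [-0.7 -0.5  0.3] q [-0.73  0.62  1.22  0.    1.3  -2.2 ]
row [-0.038, -0.046, 3.063] [0.001, -0.001, 0.002] mm 123 rows 2
```

View pics/w7.png

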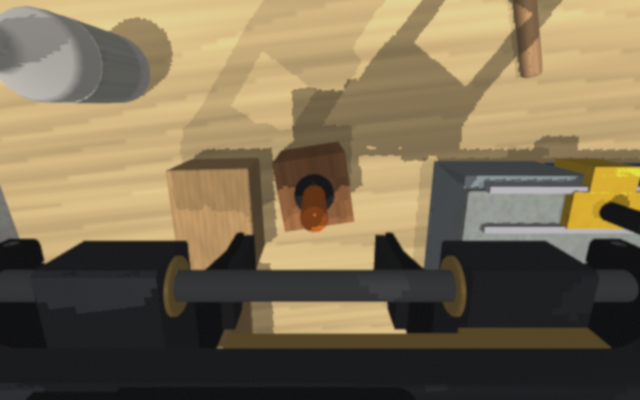

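>>> move_arm(commands=[[[-0.12,-0.01,1.0,0,0,0],[-0.12,-0.01,2.0,0,0,0],[-0.12,-0.01,2.8,0,0,0],[-0.12,-0.01,3.0,0,0,0],[-0.12,-0.01,3.0,0,0,0],[-0.12,-0.01,3.0,0,0,0]]])

```text
time: 42.3
position: [0.5916, -0.3822, 0.2968]
tool_rot: [0.055, 0.998, -0.001, 0.001]
ft_force: [0.4, -0.7, -0.0]
grip_width: 0.0607
grip_force: 0.0
```

```bash
python3 go.py .5915 -.380 .128 83.65
```

```text
t 42.3 grasp [ 0.592  -0.3826  0.1328] psi 83.68 w 0.0607 F [ 0.4 -0.7 -0. ] q [-0.73  0.75  1.3  -0.    1.08 -2.19]
row [0.008, 0.054, 0.119] [-0.002, 0.003, 0.0] mm 5 rows 1
```

>>> move_arm(commands=[[[0,0.06,0.1,0,0,0],[0,0.06,0.1,0,0,0],[0,0.06,0.1,0,0,0],[0,0.06,0.1,0,0,0],[0,0.06,0.1,0,0,0],[0,0.06,0.1,0,0,0],[0,0.06,0.1,0,0,0]]], claw=1, squeeze=30)

```text
time: 43.18
position: [0.5911, -0.3797, 0.2908]
tool_rot: [0.055, 0.998, -0.0, 0.0]
ft_force: [0.5, 0.2, 0.6]
grip_width: 0.0192
grip_force: 30.0
```

```bash
python3 go.py .67 .0325 .26 83.65
```

```text
t 43.17 grasp [ 0.5911 -0.3797  0.1268] psi 83.65 w 0.0192 F [0.5 0.2 0.6] q [-0.73  0.76  1.31 -0.    1.07 -2.19]
row [-0.82, 10.459, -3.331] [-0.0, 0.0, -0.0] mm 440 rows 8
```

>>> move_arm(commands=[[[0,0,-0.8,0,0,0],[0,0,-1.8,0,0,0],[0,0,-2.8,0,0,0],[0,0,-3.8,0,0,0],[0,0,-4.3,0,0,0],[0,0,-4.3,0,0,0]]])

```text
time: 43.92
position: [0.5913, -0.3797, 0.4649]
tool_rot: [0.055, 0.998, -0.001, 0.002]
ft_force: [0.8, -0.1, -1.3]
grip_width: 0.0196
grip_force: 30.0
```

>>> move_arm(commands=[[[-0.82,10.46,0,0,0,0],[-0.82,10.46,0,0,0,0],[-0.82,10.46,0,0,0,0],[-0.82,10.46,0,0,0,0],[-0.82,10.46,0,0,0,0],[-0.82,10.46,0,0,0,0],[-0.82,10.46,0,0,0,0],[-0.82,10.46,0,0,0,0],[-0.82,10.46,0,0,0,0],[-0.82,10.46,0,0,0,0]]])

```text
time: 45.18
position: [0.6699, 0.0311, 0.462]
tool_rot: [0.056, 0.998, -0.0, -0.001]
ft_force: [-0.4, 0.3, -0.7]
grip_width: 0.0191
grip_force: 30.0
```

```bash
python3 go.py .67 .0325 .26 83.65; python3 - <<'E'
from m1 import *
c=snap('wrist','w8.png');P=cloud(c);H=hsv(c);z=P[...,2]
for nm,m in [('block',(abs(z-.121)<.004)&(H[...,2]<90)&(abs(P[...,0]-.67)<.04)&(abs(P[...,1]-.032)<.04)),('red',((H[...,0]<6)|(H[...,0]>174))&(H[...,1]>140)&(abs(z-.113)<.006))]:
    for q in comps(m,20): p=P[q];print(nm,len(p),cv2.minAreaRect(p[:,:2].astype(np.float32)),np.median(p,0).round(4))
for n in ('side','scene'):
    c=snap(n,n+'8.png')
    o=get_obs()['position']
    P=cloud(c);z=P[...,2]
    for lo,hi in ((.18,.215),(.225,.26)):
        m=(z>lo)&(z<hi)&(abs(P[...,0]-o[0])<.03)&(abs(P[...,1]-o[1])<.03);p=P[m]
        if len(p): print(n,lo,len(p),p.mean(0).round(4),'zmin',p[:,2].min().round(4))
    print(n,'tip px',proj(c,[o[0],o[1],.178]).round(1))
E
```

```text
t 45.17 grasp [0.6697 0.031  0.298 ] psi 83.54 w 0.0191 F [-0.4  0.3 -0.7] q [-0.12  0.54  1.24 -0.    1.36 -1.58]
row [0.0, 0.037, 0.95] [-0.0, -0.001, -0.002] mm 38 rows 1
block 2026 ((0.6693302989006042, 0.03233087807893753), (0.0500870905816555, 0.04980984702706337), 83.79228210449219) [0.6659 0.0344 0.1209]
red 210 ((0.6691446304321289, 0.03191347047686577), (0.013755734078586102, 0.015317133627831936), 84.01760864257812) [0.6692 0.0321 0.113 ]
side 0.18 31 [0.67   0.0281 0.1971] zmin 0.1807
side 0.225 37 [0.6679 0.0254 0.2413] zmin 0.2255
side tip px [331.2 152. ]
scene 0.18 5 [0.6732 0.0307 0.1942] zmin 0.1801
scene 0.225 2 [0.6794 0.0363 0.2442] zmin 0.2289
scene tip px [298.2 236.9]
```

View pics/w8.png

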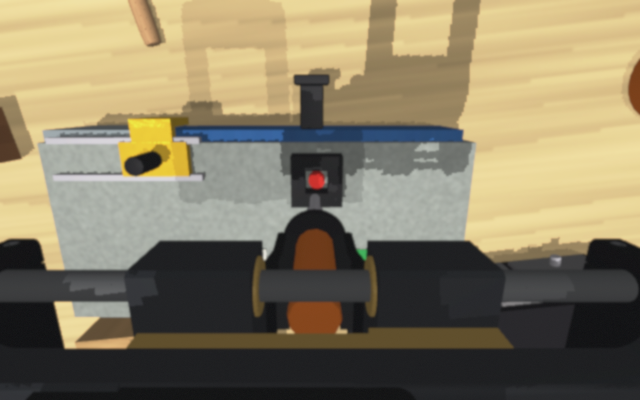

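>>> move_arm(commands=[[[0.0,0.03,0.6,0,0,0],[0.0,0.03,1.0,0,0,0],[0.0,0.03,1.2,0,0,0],[0.0,0.03,1.2,0,0,0],[0.0,0.03,1.2,0,0,0]]])

```text
time: 45.95
position: [0.6704, 0.0337, 0.4155]
tool_rot: [0.055, 0.998, -0.0, 0.001]
ft_force: [0.6, 0.5, 0.2]
grip_width: 0.0194
grip_force: 30.0
```

```bash
python3 go.py .6693 .0322 .229 83.65; python3 - <<'E'
from m1 import *
c=snap('wrist');s=snap('side')
a=cv2.resize(c['pixels'][130:240,250:380],None,fx=3,fy=3,interpolation=2);b=cv2.resize(s['pixels'][90:200,270:400],None,fx=3,fy=3,interpolation=2)
cv2.imwrite('pics/c9.png',np.hstack([a,b]))
E
```

```text
t 45.95 grasp [0.6707 0.0337 0.2515] psi 83.65 w 0.0194 F [0.6 0.5 0.2] q [-0.12  0.58  1.3  -0.    1.26 -1.58]
row [0.025, -0.041, 0.562] [-0.0, 0.001, 0.0] mm 23 rows 1
```

View pics/c9.png

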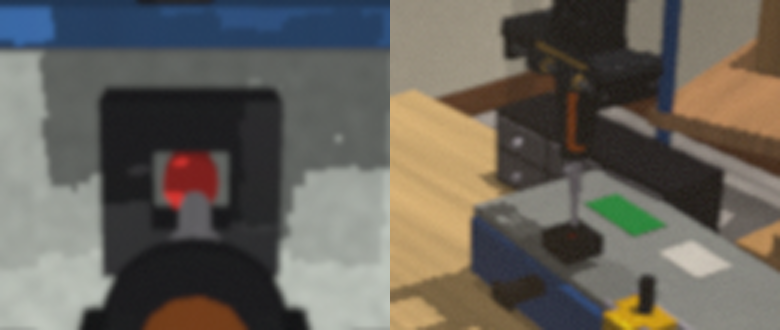

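>>> move_arm(commands=[[[0.02,-0.03,0.1,0,0,0],[0.02,-0.03,0.2,0,0,0],[0.02,-0.03,0.3,0,0,0],[0.02,-0.03,0.4,0,0,0],[0.02,-0.03,0.48,0,0,0],[0.02,-0.03,0.48,0,0,0]]])

```text
time: 46.8
position: [0.6693, 0.0327, 0.3957]
tool_rot: [0.055, 0.998, -0.0, 0.0]
ft_force: [-0.6, 0.4, 2.1]
grip_width: 0.0194
grip_force: 30.0
```

>>> move_arm(commands=[[[0,0,0.04,0,0,0],[0,0,0.08,0,0,0],[0,0,0.08,0,0,0]]])

```text
time: 47.18
position: [0.6692, 0.0327, 0.3927]
tool_rot: [0.055, 0.998, 0.0, 0.0]
ft_force: [-1.6, 0.2, 3.5]
grip_width: 0.0192
grip_force: 30.0
```

>>> move_arm(commands=[[[0,0,0.03,0,0,0],[0,0,0.05,0,0,0],[0,0,0.05,0,0,0]]])

```text
time: 47.55
position: [0.6693, 0.0327, 0.3924]
tool_rot: [0.055, 0.998, -0.0, 0.001]
ft_force: [-2.4, -0.3, 9.5]
grip_width: 0.019
grip_force: 30.0
```

>>> move_arm(commands=[[[0,0,-0.3,0,0,0],[0,0,-1.0,0,0,0],[0,0,-1.8,0,0,0],[0,0,-1.8,0,0,0]]])

```text
time: 48.05
position: [0.6699, 0.0327, 0.4651]
tool_rot: [0.055, 0.998, -0.0, 0.003]
ft_force: [-0.4, -0.1, -0.7]
grip_width: 0.0199
grip_force: 30.0
```

```bash
python3 go.py .5915 -.380 .30 83.65
```

```text
t 48.05 grasp [0.671  0.0325 0.3011] psi 83.66 w 0.0199 F [-0.4 -0.1 -0.7] q [-0.12  0.54  1.24  0.    1.36 -1.58]
row [0.809, -10.47, 0.023] [-0.0, 0.007, 0.0] mm 420 rows 7
```

>>> move_arm(commands=[[[0.79,-10.47,0,0,0,0],[0.79,-10.47,0,0,0,0],[0.79,-10.47,0,0,0,0],[0.79,-10.47,0,0,0,0],[0.79,-10.47,0,0,0,0],[0.79,-10.47,0,0,0,0],[0.79,-10.47,0,0,0,0],[0.79,-10.47,0,0,0,0],[0.79,-10.47,0,0,0,0],[0.79,-10.47,0,0,0,0],[0.79,-10.47,0,0,0,0]]])

```text
time: 49.42
position: [0.592, -0.3786, 0.4624]
tool_rot: [0.054, 0.999, 0.0, -0.0]
ft_force: [-0.6, 0.7, -1.0]
grip_width: 0.0195
grip_force: 30.0
```

```bash
python3 go.py .5913 -.380 .222 83.65; python3 - <<'E'
from m1 import *
for n in ('side','scene','wrist'):
    c=snap(n);P=cloud(c);z=P[...,2]
    for lo,hi in ((.175,.22),(.223,.26)):
        m=(z>lo)&(z<hi)&(abs(P[...,0]-.591)<.025)&(abs(P[...,1]+.38)<.025);p=P[m]
        if len(p)>2: print(n,lo,len(p),p.mean(0).round(4),'zmin',p[:,2].min().round(4))
E
```

```text
t 49.42 grasp [ 0.592  -0.3785  0.2984] psi 83.76 w 0.0195 F [-0.6  0.7 -1. ] q [-0.73  0.59  1.15  0.    1.4  -2.19]
row [0.014, -0.038, 1.91] [0.0, -0.0, 0.002] mm 76 rows 2
side 0.175 43 [ 0.5909 -0.3813  0.1977] zmin 0.1784
side 0.223 66 [ 0.589  -0.3823  0.2397] zmin 0.2234
scene 0.175 17 [ 0.5929 -0.376   0.1971] zmin 0.1761
scene 0.223 24 [ 0.5934 -0.3731  0.2368] zmin 0.2234
wrist 0.175 121 [ 0.5893 -0.3792  0.1958] zmin 0.1769
wrist 0.223 15 [ 0.5862 -0.3785  0.2246] zmin 0.2232
```

>>> move_arm(commands=[[[0.01,-0.03,1.0,0,0,0],[0.01,-0.03,1.8,0,0,0],[0.01,-0.03,2.3,0,0,0],[0.01,-0.03,2.6,0,0,0],[0.01,-0.03,2.6,0,0,0]]])

```text
time: 50.2
position: [0.591, -0.381, 0.3577]
tool_rot: [0.055, 0.998, 0.0, -0.001]
ft_force: [0.0, -0.3, -0.5]
grip_width: 0.0195
grip_force: 30.0
```

```bash
python3 go.py .5913 -.380 .1275 83.65
```

```text
t 50.2 grasp [ 0.5908 -0.3808  0.1937] psi 83.66 w 0.0195 F [ 0.  -0.3 -0.5] q [-0.73  0.68  1.26 -0.    1.2  -2.19]
row [-0.008, 0.024, 1.655] [0.001, -0.001, 0.0] mm 66 rows 2
```

>>> move_arm(commands=[[[-0.01,0.01,0.4,0,0,0],[-0.01,0.01,0.8,0,0,0],[-0.01,0.01,1.15,0,0,0],[-0.01,0.01,1.45,0,0,0],[-0.01,0.01,1.6,0,0,0],[-0.01,0.01,1.62,0,0,0],[-0.01,0.01,1.62,0,0,0]]])

```text
time: 51.08
position: [0.5916, -0.381, 0.294]
tool_rot: [0.055, 0.998, -0.0, 0.0]
ft_force: [0.0, -0.7, -0.1]
grip_width: 0.0194
grip_force: 30.0
```

```bash
python3 go.py .5913 -.380 .1275 83.65
```

```text
t 51.08 grasp [ 0.5917 -0.3811  0.13  ] psi 83.65 w 0.0194 F [ 0.  -0.7 -0.1] q [-0.73  0.76  1.31  0.    1.08 -2.19]
row [0.01, 0.024, 0.062] [-0.001, 0.001, 0.0] mm 3 rows 1
```

Lower 3 mm more, release, and rise.

>>> move_arm(commands=[[[0,0.02,0.04,0,0,0],[0,0.02,0.07,0,0,0],[0,0.02,0.07,0,0,0]]])

```text
time: 51.45
position: [0.5915, -0.38, 0.2908]
tool_rot: [0.055, 0.998, -0.0, -0.0]
ft_force: [0.4, 0.1, -1.3]
grip_width: 0.0194
grip_force: 30.0
```

>>> move_arm(commands=[[[0,0,0,0,0,0],[0,0,0,0,0,0],[0,0,0,0,0,0],[0,0,0,0,0,0],[0,0,-0.5,0,0,0],[0,0,-1.5,0,0,0],[0,0,-3,0,0,0],[0,0,-3,0,0,0],[0,0,-3,0,0,0]]], claw=-0.3)

```text
time: 52.58
position: [0.5913, -0.3798, 0.4122]
tool_rot: [0.055, 0.998, -0.001, 0.001]
ft_force: [0.5, 0.1, -0.6]
grip_width: 0.0567
grip_force: 0.0
```

```bash
python3 -c "
from sty import *
sty('wrist');sty('side','side9.png')
c=snap('scene','s9.png')"; python3 go.py
```

```text
wrist n 1052 top 616 [ 0.5909 -0.3805  0.1647] ((0.592204213142395, -0.3806769847869873), 0.010066237300634384) zmax [0.0984 0.166 ]
  slice 0.1 [ 0.5845 -0.38    0.1106]
  slice 0.12 [ 0.5845 -0.3798  0.1307]
  slice 0.14 [ 0.5845 -0.38    0.1507]
  stand 3551 ((0.5919784307479858, -0.3801908791065216), (0.06647248566150665, 0.0661970004439354), 2.618738889694214)
side n 165 top 31 [ 0.5877 -0.383   0.1642] ((0.590005099773407, -0.3831292390823364), 0.008433190174400806) zmax [0.0925 0.1668]
  slice 0.1 [ 0.5862 -0.3846  0.1101]
  slice 0.12 [ 0.5862 -0.3848  0.1295]
  slice 0.14 [ 0.5857 -0.3845  0.1503]
side n 56 top 0   zmax [0.0901 0.0938]
  stand 327 ((0.5918948650360107, -0.3802941143512726), (0.06906624138355255, 0.06908930838108063), 2.3633618354797363)
t 52.73 grasp [ 0.5907 -0.3794  0.2452] psi 83.65 w 0.0565 F [-0.4  0.7  0.1] q [-0.73  0.63  1.21 -0.    1.3  -2.19]
```

View pics/side9.png

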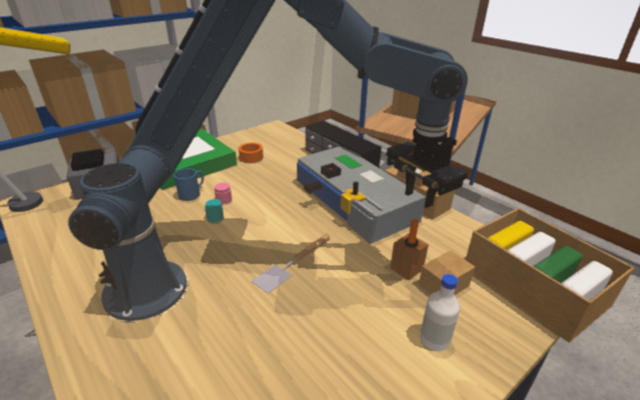

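The side view shows the stylus seated in its stand at (413,240), the drawer shut, the lock bar across it at (352,198), and no green cans left on the bench.

```bash
python3 -c "
from rig import *
print(hand_in())"
```

```text
the job is handed in; nothing more can be done
None
```

I handed the job in at about 53 s. All four green canisters stand upright in the drawer, which is shut with the lock bar back across it. The stylus pressed the red button fully down and is back upright in its stand. The hand-in returned no verdict, so I don't know how it was judged.

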